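Feeler-check the strainer cassettes of the citrus press and unclip the jammed ones

TASK

Four strainer cassettes of the citrus press are clipped on the rail. Pick up the feeler blade and work along the row from the robot's left to its right, sliding the blade level into the front slit of every cassette: in a sound one it goes in deep, in one whose core has worked loose it jams against the core just inside the lips. Lift every jammed cassette up off the rail against its sprung catch and set it down in the blue tray, leave the sound ones clipped where they are, lay the feeler back down flat on the middle of the cork trivet, and do not knock the mug or the reamer about.

Things in the scene. Friction and masses are not known exactly. Their poses are not given: they have to be found in the camera images.
- rail: aluminium clip rail fixed on the counter, length 330 mm along its y; origin: underside, under its upright steel plate; x points away from the robot. 10 mm base plate, 77 mm before to 73 mm behind the origin; plate 10 mm thick, top 62 mm up (fins to 80 mm between cassettes). Places at y = +120, +40, -40, -120 mm; behind each a sprung brass ball: 8 to 16 N of upward pull, weight included, gets past it within 15 mm
- tray: blue open tray fixed on the counter, to the left or to the right of the rail, 220 x 220 mm outside, walls 5 mm thick and 35 mm high, floor 5 mm thick. Origin: centre of its underside. Cassettes may stand or lie in it
- trivet: flat cork trivet fixed on the counter on the side opposite to the tray, 240 (its x) x 160 x 8 mm. Origin: centre of its underside. The feeler starts lying on it and ends on it, its handle within 75 mm of the middle
- feeler: the feeler as a whole, 120 g. Origin: underside of the handle's middle, x along the blade towards the tip; it lies flat on its handle with z up
- feeler_handle (a point): middle of the feeler's black handle (96 x 24 x 28 mm high; half-way up, 14 mm above its underside); the place to grip it from above, across its 24 mm. x points along the blade to the tip
- feeler_tip (a point): tip of the steel blade, 138 mm ahead of the handle's middle and at the same height. The blade is 90 mm long, 4 mm thick, 18 mm high, standing on edge (thin sideways) when the feeler lies
- cassette_1: the first (leftmost) cassette as seen from the robot, about 0.2 to 0.3 kg: white box 60 (x) x 48 (y) x 70 mm high. Origin: centre of its underside (10 mm above the counter on the rail), x from slit to rear. A rear flange (to 52 mm behind the origin) straddles the rail plate: raise it 50 mm to clear the rail, then draw it towards the robot
- cassette_1_tab (a point): grip point in the orange tab on top of cassette_1: tab 36 (x) x 20 (y) x 36 mm high, from 70 to 106 mm above the underside; this point is 92 mm above the underside, 10 mm behind the middle. Grip from above across the 20 mm (the cassette's y)
- cassette_1_slit (a point): middle of the mouth of the upright slit in the orange front face of cassette_1, towards the robot, 35 mm above the underside. Slit 11 mm wide, 54 mm high, running in along the cassette's x. Sound: the blade goes in 54 mm to the back wall (36 mm is enough proof). Jammed: it stops 5 to 12 mm in, against the core (up to 40 mm high from the slit's foot); push a few newtons
- cassette_2: the second cassette as seen from the robot, about 0.2 to 0.3 kg: white box 60 (x) x 48 (y) x 70 mm high. Origin: centre of its underside (10 mm above the counter on the rail), x from slit to rear. A rear flange (to 52 mm behind the origin) straddles the rail plate: raise it 50 mm to clear the rail, then draw it towards the robot
- cassette_2_tab (a point): grip point in the orange tab on top of cassette_2: tab 36 (x) x 20 (y) x 36 mm high, from 70 to 106 mm above the underside; this point is 92 mm above the underside, 10 mm behind the middle. Grip from above across the 20 mm (the cassette's y)
- cassette_2_slit (a point): middle of the mouth of the upright slit in the orange front face of cassette_2, towards the robot, 35 mm above the underside. Slit 11 mm wide, 54 mm high, running in along the cassette's x. Sound: the blade goes in 54 mm to the back wall (36 mm is enough proof). Jammed: it stops 5 to 12 mm in, against the core (up to 40 mm high from the slit's foot); push a few newtons
- cassette_3: the third cassette as seen from the robot, about 0.2 to 0.3 kg: white box 60 (x) x 48 (y) x 70 mm high. Origin: centre of its underside (10 mm above the counter on the rail), x from slit to rear. A rear flange (to 52 mm behind the origin) straddles the rail plate: raise it 50 mm to clear the rail, then draw it towards the robot
- cassette_3_tab (a point): grip point in the orange tab on top of cassette_3: tab 36 (x) x 20 (y) x 36 mm high, from 70 to 106 mm above the underside; this point is 92 mm above the underside, 10 mm behind the middle. Grip from above across the 20 mm (the cassette's y)
- cassette_3_slit (a point): middle of the mouth of the upright slit in the orange front face of cassette_3, towards the robot, 35 mm above the underside. Slit 11 mm wide, 54 mm high, running in along the cassette's x. Sound: the blade goes in 54 mm to the back wall (36 mm is enough proof). Jammed: it stops 5 to 12 mm in, against the core (up to 40 mm high from the slit's foot); push a few newtons
- cassette_4: the fourth (rightmost) cassette as seen from the robot, about 0.2 to 0.3 kg: white box 60 (x) x 48 (y) x 70 mm high. Origin: centre of its underside (10 mm above the counter on the rail), x from slit to rear. A rear flange (to 52 mm behind the origin) straddles the rail plate: raise it 50 mm to clear the rail, then draw it towards the robot
- cassette_4_tab (a point): grip point in the orange tab on top of cassette_4: tab 36 (x) x 20 (y) x 36 mm high, from 70 to 106 mm above the underside; this point is 92 mm above the underside, 10 mm behind the middle. Grip from above across the 20 mm (the cassette's y)
- cassette_4_slit (a point): middle of the mouth of the upright slit in the orange front face of cassette_4, towards the robot, 35 mm above the underside. Slit 11 mm wide, 54 mm high, running in along the cassette's x. Sound: the blade goes in 54 mm to the back wall (36 mm is enough proof). Jammed: it stops 5 to 12 mm in, against the core (up to 40 mm high from the slit's foot); push a few newtons
- mug: blue ceramic mug, 80 mm across, 90 mm high, a bystander; origin at the centre of its underside
- reamer: stainless hand reamer, 80 mm dish with a 75 mm high cone, a bystander; origin at the centre of its underside

How it is judged:
On the way, in this order (a step that is already met when the one before it is completed fails the run):
1. the feeler blade is pushed into the slit of the first (leftmost) cassette: at least 36 mm deep if the gap is open, or up against the loose core (within 2.5 mm of its face) if it jams (((x of feeler_tip in the frame of cassette_1 between 0.006 and 0.03 m and y of feeler_tip in the frame of cassette_1 between -0.012 and 0.012 m and z of feeler_tip in the frame of cassette_1 between 0.005 and 0.065 m) or (x of feeler_tip in the frame of core_1_mid between -0.0245 and 0 m and y of feeler_tip in the frame of core_1_mid between -0.01 and 0.01 m and z of feeler_tip in the frame of core_1_mid between -0.028 and 0.028 m))), for 0.1 s.
2. the feeler blade is pushed into the slit of the second cassette: at least 36 mm deep if the gap is open, or up against the loose core (within 2.5 mm of its face) if it jams (((x of feeler_tip in the frame of cassette_2 between 0.006 and 0.03 m and y of feeler_tip in the frame of cassette_2 between -0.012 and 0.012 m and z of feeler_tip in the frame of cassette_2 between 0.005 and 0.065 m) or (x of feeler_tip in the frame of core_2_mid between -0.0245 and 0 m and y of feeler_tip in the frame of core_2_mid between -0.01 and 0.01 m and z of feeler_tip in the frame of core_2_mid between -0.028 and 0.028 m))), for 0.1 s.
3. the feeler blade is pushed into the slit of the third cassette: at least 36 mm deep if the gap is open, or up against the loose core (within 2.5 mm of its face) if it jams (((x of feeler_tip in the frame of cassette_3 between 0.006 and 0.03 m and y of feeler_tip in the frame of cassette_3 between -0.012 and 0.012 m and z of feeler_tip in the frame of cassette_3 between 0.005 and 0.065 m) or (x of feeler_tip in the frame of core_3_mid between -0.0245 and 0 m and y of feeler_tip in the frame of core_3_mid between -0.01 and 0.01 m and z of feeler_tip in the frame of core_3_mid between -0.028 and 0.028 m))), for 0.1 s.
4. the feeler blade is pushed into the slit of the fourth (rightmost) cassette: at least 36 mm deep if the gap is open, or up against the loose core (within 2.5 mm of its face) if it jams (((x of feeler_tip in the frame of cassette_4 between 0.006 and 0.03 m and y of feeler_tip in the frame of cassette_4 between -0.012 and 0.012 m and z of feeler_tip in the frame of cassette_4 between 0.005 and 0.065 m) or (x of feeler_tip in the frame of core_4_mid between -0.0245 and 0 m and y of feeler_tip in the frame of core_4_mid between -0.01 and 0.01 m and z of feeler_tip in the frame of core_4_mid between -0.028 and 0.028 m))), for 0.1 s.
At the end, for the whole second after the job is handed in: every cassette that holds a loose core stands or lies released in the blue tray, every sound one is still clipped in its place (moved less than 8 mm), and the feeler lies flat and still on the trivet, its handle's middle within 75 mm of the trivet's middle (x of core_1_mid in the frame of tray between -0.105 and 0.105 m and y of core_1_mid in the frame of tray between -0.105 and 0.105 m and height (world z) of each of core_1_mid, core_2_mid, core_3_mid, core_4_mid below 0.07 m and linear speed of each of cassette_1, cassette_2, cassette_3, cassette_4, feeler below 0.03 m/s and (distance between core_1_mid and cassette_1_slit below 0.06 m or distance of cassette_1 from where it was at the start of the episode below 0.008 m) and x of core_2_mid in the frame of tray between -0.105 and 0.105 m and y of core_2_mid in the frame of tray between -0.105 and 0.105 m and (distance between core_2_mid and cassette_2_slit below 0.06 m or distance of cassette_2 from where it was at the start of the episode below 0.008 m) and x of core_3_mid in the frame of tray between -0.105 and 0.105 m and y of core_3_mid in the frame of tray between -0.105 and 0.105 m and (distance between core_3_mid and cassette_3_slit below 0.06 m or distance of cassette_3 from where it was at the start of the episode below 0.008 m) and x of core_4_mid in the frame of tray between -0.105 and 0.105 m and y of core_4_mid in the frame of tray between -0.105 and 0.105 m and (distance between core_4_mid and cassette_4_slit below 0.06 m or distance of cassette_4 from where it was at the start of the episode below 0.008 m) and horizontal distance between feeler_handle and trivet below 0.075 m and height (world z) of feeler_handle below 0.035 m and angle between feeler_handle's own z axis and vertical below 0.2 rad); the robot touches nothing.
It fails at once if the mug is knocked aside (over 40 mm) or over (distance of mug from where it was at the start of the episode above 0.04 m or angle between mug's own z axis and vertical above 0.6 rad).
It fails at once if the reamer is knocked aside (over 40 mm) or over (distance of reamer from where it was at the start of the episode above 0.04 m or angle between reamer's own z axis and vertical above 0.6 rad).
Of core_1, core_2, core_3, core_4 only 2 to 3 are there at a start; the rules pass over those that are not, and their reading is None.
At some moment in a run one of feeler may be knocked a few centimetres aside while the robot is not near it.
It also fails if it takes over 208 s, if anything falls off the work surface, if the arm or the gripper's body presses on something with over 40 N, if the wrist force passes 120 N, or if a joint passes its speed limit or range.

ROBOT

A 7-joint arm with a two-finger parallel gripper is mounted at the origin on the work surface. World frame = base frame: x ahead of the robot, y to its left, z up, the work surface at z = 0. Lengths are in m, angles in rad, forces in N, time in s.
With the tool pointing down it reaches from about 0.4 to 0.85 m from the base axis. Payload 10.4 kg.
Tool frame: the origin (TCP) lies on the mounting face of the last link; the fingertips stand r.tips_ahead ahead of it and the grasp point (between the pads) lies 164 mm ahead of it (r.tips_ahead is the distance from the TCP to the fingertips, in m); z points along the fingers, y is the line along which they close (so a half turn about z gives the same grasp; the last joint's range is limited). The gripper opens to 87 mm and grips with 3 to 60 N. Pads are 19 mm wide; open, the fingers measure 117 mm over their backs; the gripper's body (75 mm by 190 mm) begins 51 mm behind the grasp point.
Start: joints at [-1.175, 0.332, -0.065, 1.46, 0.022, 1.35, -0.088], TCP at [0.254, 0.571, 0.405] pointing down, gripper open.
Joint ranges: [-2.6, 2.6], [-0.5, 2.12], [-1.47, 1.34], [0.16, 2.42], [-1.27, 4.41], [0.06, 2.06], [-2.6, 2.6]. Speed limits (rad/s): [2.22, 2.22, 2.79, 2.79, 3.14, 3.14, 3.14].

INTERFACE

Orientations are given as a unit quaternion [x, y, z, w].
In Python, from bench import telemetry, imaging, job, r gives the robot as it stands.
- The arm moves only by the tool move_arm, never from a script. Its argument "steps" is a list of rows, each an object of numbers: "dx", "dy", "dz": the shift along the tool's x, y, z in cm; "spin": the turn about the tool's z in rad. In form: [{"dx": .., "dy": .., "dz": .., "spin": ..}, ...]. A call has 1 to 12 rows; each row shifts and turns the commanded pose from where the row before left it, along the tool's axes as they then stand; what a row does not reach is not made up. A row lasts 1/10 s, in which the tool goes at most 50 mm and 8.59 degrees, less where a joint would pass 70% of its speed; a pose out of reach is approached as far as the arm can. A call with a gripper value outside its range is refused whole. "claw" is the finger opening in cm, from 0 to 8.7, set as the call begins (left out, the last holds). The fingers move at their own pace and stop on an object; "squeeze" is the grip in N (left out, the last holds). Time passes only in rows, so rows that do not move let the fingers close. It gives the time, the measured TCP pose, the force, the opening and the grip force at its end, in the units of the state.
- telemetry.read_state(): the state, without advancing time (a new reading comes with each control period).
- imaging.camera(name): name is "scene" or "top" or "wrist"; returns a dict with "img" (384x512x3 uint8, red, green, blue), "camera_matrix" (3x3 intrinsics, pixels), "R" (3x3) and "t" (3): a world point X has camera coordinates R X + t. Camera axes: x right, y down, z forward; pixel columns grow to the right and rows downward; lengths in m; the calibration is good to about 2 mm. A picture is of the moment at which its call begins. There is no depth.
- job.close_job(): hands the job in; it is judged then, once.
The state is a dict: "time": time; "joint_positions": joint angles; "joint_vel": joint speeds; "joint_torque": joint torques, N m; "ee_pos": TCP position; "eef_rot": TCP orientation; "ft_force": force on the tool from outside, world axes, zero at the start; "torque": the same for the moment, N m; "width": finger opening in m; "grip_force": force on a finger pad.
Only numpy, scipy, OpenCV 4.12 (cv2) and the standard library are available. Lean on these libraries where they do the work, as an engineer would, in place of code of your own. Each camera call takes 0.05 s, during which the arm holds its last target. There are 200 camera calls.

## Working session

There is one attempt and no reset: what is moved stays moved. The work goes in short steps, Python scripts to look and compute and a tool call to move; the robot and the scene stay as the last step left them, time stands still between calls to the robot, and variables do not carry over. Pictures are saved under pics/ and viewed, at most 14 in all, crops included, and the job is handed in when it is done.

Besides the shell and the picture viewer there is one more tool, called as name(argument=value, ...), one argument or row to a line, values as JSON. move_arm: Moves the arm, as the interface text tells. Its arguments: {"type":"object","properties":{"steps":{"type":"array","items":{"type":"object","properties":{"dx":{"type":"number"},"dy":{"type":"number"},"dz":{"type":"number"},"spin":{"type":"number"}}}},"claw":{"type":"number"},"squeeze":{"type":"number"}},"required":["steps"]}

```bash
ls; mkdir -p pics; python3 - <<'E'
from bench import telemetry, imaging, job, r
import cv2, numpy as np
print(telemetry.read_state(), r.tips_ahead)
for n in ("scene","top"):
    c=imaging.camera(n); cv2.imwrite(f"pics/{n}0.png",cv2.resize(c["img"][:,:,::-1],(800,600),interpolation=cv2.INTER_CUBIC))
    np.savez(f"{n}.npz",**c); print(n,c["camera_matrix"],c["R"],c["t"])
E
```

```text
pics
{'time': 0.0, 'joint_positions': array([-1.17463306,  0.3328765 , -0.06467997,  1.46092972,  0.02162271,
        1.34991166, -0.08847127]), 'joint_vel': array([ 0.00107505,  0.0006443 , -0.00031046, -0.00135166, -0.00050808,
        0.00128162,  0.00045189]), 'joint_torque': array([-9.64757805e-05, -6.23255682e+01,  2.51458772e-02, -3.89901567e+01,
       -6.11281721e-02,  3.96420434e-02,  1.39212812e-04]), 'ee_pos': array([0.25410076, 0.57087631, 0.40395637]), 'eef_rot': array([ 2.07837651e-01,  9.78163074e-01, -7.07333909e-04, -1.01727544e-04]), 'ft_force': array([-0.44425927,  0.5648678 , -0.19482854]), 'torque': array([-0.0189639 ,  0.00299264, -0.00451734]), 'grip_force': 0.0, 'width': 0.08696378288104888} 0.1822
scene [[450.85389924   0.         252.37961569]
 [  0.         450.85389924 191.22691769]
 [  0.           0.           1.        ]] [[ 0.64863234  0.76109064  0.00413816]
 [ 0.51903761 -0.43835522 -0.73378789]
 [-0.55666511  0.47810642 -0.67936604]] [-0.38631824 -0.22736499  1.56405577]
top [[438.98024772   0.         253.5106009 ]
 [  0.         438.98024772 190.72480192]
 [  0.           0.           1.        ]] [[-0.12924278 -0.99159692 -0.00564463]
 [-0.96743453  0.12733877 -0.21875845]
 [ 0.21763898 -0.02281214 -0.97576272]] [0.05976949 0.57516927 1.07323009]
```

View pics/scene0.png

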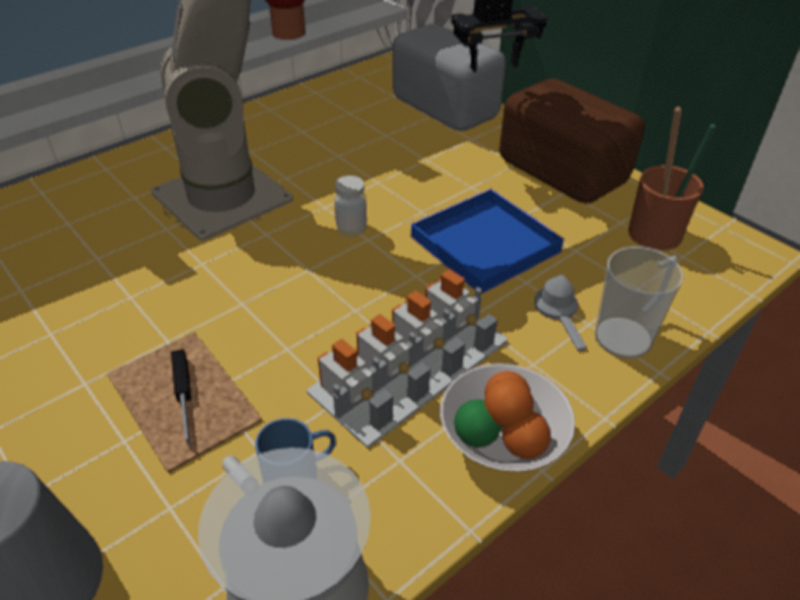

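View pics/top0.png

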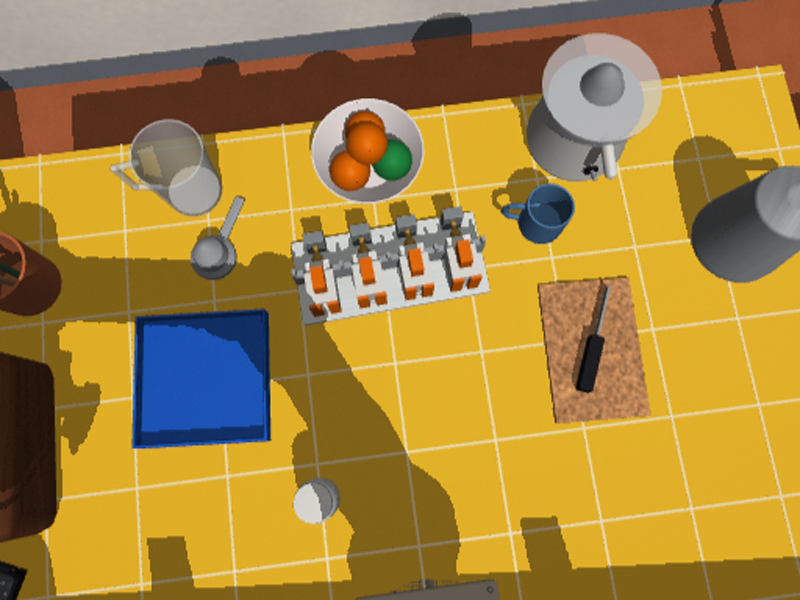

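Scene view: trivet with the feeler is to the robot's right, the tray to its left. In the top view the rail runs about (292–490, 211–323), the tray (133–270, 310–447), the trivet (538–650, 277–422), and the feeler from (585,388) to (605,284). I'll enlarge the rail and feeler.

```bash
cat > h.py <<'E'
import numpy as np, cv2
from scipy.spatial.transform import Rotation as Ro
def back(c,uv,z):
    K,R,t=c["camera_matrix"],c["R"],c["t"]
    d=R.T@np.linalg.inv(K)@np.array([uv[0],uv[1],1.]); o=-R.T@t
    return o+d*(z-o[2])/d[2]
def proj(c,X):
    p=c["camera_matrix"]@(c["R"]@np.asarray(X)+c["t"]); return p[:2]/p[2]
def crop(c,u0,v0,w,h,s,f):
    cv2.imwrite(f,cv2.resize(c["img"][v0:v0+h,u0:u0+w,::-1],None,fx=s,fy=s,interpolation=cv2.INTER_CUBIC))
E
python3 - <<'E'
from h import *
c=np.load("top.npz"); crop(c,180,125,260,150,3,"pics/top_crop.png")
E
```

```text
(no output)
```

View pics/top_crop.png

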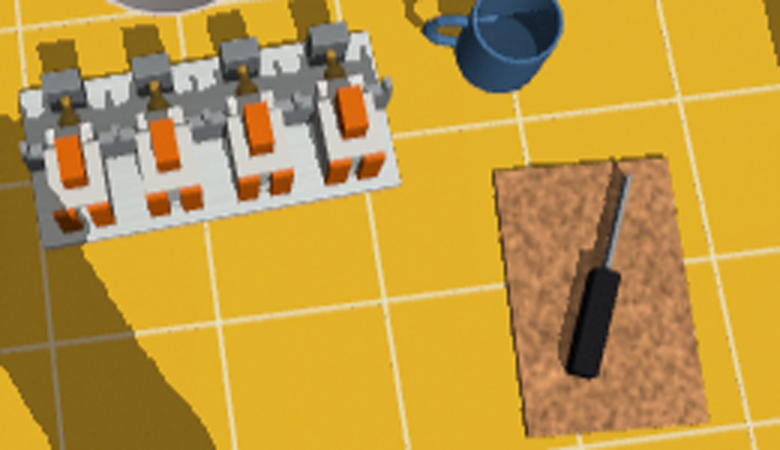

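The crop shows the rail base corners at (45,247), (400,186), (368,31), (20,92). The trivet corners are (493,171), (664,156), (708,420), (527,438). The feeler handle is centred near (595,322), with its tip at (628,174).

```bash
python3 - <<'E'
from h import *
np.set_printoptions(precision=4,suppress=True)
c=np.load("top.npz")
B=lambda l,z:np.array([back(c,(u/3+180,v/3+125),z)[:2] for u,v in l])
rail=B([(45,247),(400,186),(368,31),(20,92)],.01)
print(rail); FL,FR,BR,BL=rail
for v in (FL-FR,BL-BR,BL-FL,BR-FR): print(np.linalg.norm(v))
e=((FL-FR)+(BL-BR)); yaw=np.arctan2(-e[0],e[1]); ctr=rail.mean(0); x=np.array([np.cos(yaw),np.sin(yaw)]); y=np.array([-x[1],x[0]])
o=ctr+.002*x; print("rail",yaw,o)
tv=B([(493,171),(664,156),(708,420),(527,438)],.008); print("trivet",tv.mean(0),tv)
hd=B([(593,267),(620,271),(599,377),(567,375)],.036); tip=B([(628,174)],.031)[0]; print("handle",hd.mean(0),"tip",tip,np.linalg.norm(tip-hd.mean(0)),np.arctan2(*(tip-hd.mean(0))[::-1]))
tr=np.array([back(c,(u/1.5625,v/1.5625),.035)[:2] for u,v in [(135,318),(268,310),(270,440),(133,447)]]);print("tray",tr.mean(0),tr)
# tabs & predicted
tabs=[(70,160),(165,144),(258,127),(351,110)]
print("tabs",B(tabs,.116))
for yy in (.12,.04,-.04,-.12):
    X=o+yy*y; print(X)
print("mug",B([(515,10)],.09), "reamer", back(c,(213/1.5625,255/1.5625),.02))
print(B([(84,213),(175,197),(266,181),(354,166)],.07))
E
```

```text
[[ 0.5652  0.1456]
 [ 0.5791 -0.1793]
 [ 0.7294 -0.1733]
 [ 0.7128  0.1539]]
0.3251967008809063
0.3276355264300983
0.1479058527051932
0.15036749921786358
rail 0.046776340557324755 [ 0.6486 -0.0132]
trivet [ 0.4597 -0.3385] [[ 0.5824 -0.2657]
 [ 0.5759 -0.4225]
 [ 0.3376 -0.4124]
 [ 0.3428 -0.2534]]
handle [ 0.4322 -0.3229] tip [ 0.559  -0.3789] 0.13857506512990236 -0.4156394500039371
tray [0.4927 0.3217] [[0.6078 0.4268]
 [0.5922 0.202 ]
 [0.3765 0.2179]
 [0.3942 0.44  ]]
tabs [[ 0.614   0.1054]
 [ 0.6173  0.0257]
 [ 0.6217 -0.0529]
 [ 0.6262 -0.1318]]
[0.643  0.1067]
[0.6468 0.0268]
[ 0.6505 -0.0531]
[ 0.6542 -0.1331]
mug [[ 0.7042 -0.2903]] reamer [0.7062 0.2914 0.02  ]
[[ 0.5782  0.1025]
 [ 0.5819  0.0235]
 [ 0.5857 -0.0559]
 [ 0.589  -0.133 ]]
```

```bash
cat > go.py <<'E'
# usage: go.py gx gy gz heading(of feeler/forward axis = -tool x): totals in tool axes (cm), spin last
import sys; from h import *; from bench import telemetry
s=telemetry.read_state(); R=Ro.from_quat(s["eef_rot"]).as_matrix()
g=s["ee_pos"]+.164*R[:,2]; hd=np.arctan2(-R[1,0],-R[0,0])
np.set_printoptions(precision=4,suppress=True)
print("t",round(s["time"],2),"grasp",g,"head",round(hd,4),"tilt",R[:2,2],"F",s["ft_force"],"w",s["width"],s["grip_force"])
a=list(map(float,sys.argv[1:]))
if len(a)>=3: print("cm dx dy dz",100*R.T@(np.array(a[:3])-g), "spin",-(a[3]-hd) if len(a)>3 else 0)
E
python3 go.py
```

```text
t 0.1 grasp [0.254  0.5707 0.24  ] head -0.4188 tilt [-0.0005 -0.0012] F [ 0.2281  0.3194 -0.5733] w 0.08725782169894834 0.0
```

move_arm(
  steps=[
    {"dx": -3.1,"dy": -2.14},
    {"dx": -3.1,"dy": -2.14},
    {"dx": -3.1,"dy": -2.14},
    {"dx": -3.1,"dy": -2.14},
    {"dx": -3.1,"dy": -2.14},
    {"dx": -3.1,"dy": -2.14},
    {"dx": -3.1,"dy": -2.14},
    {"dx": -3.1,"dy": -2.14},
    {"dx": -3.1,"dy": -2.14},
    {"dx": -3.1,"dy": -2.14},
  ],
)

```text
$.steps[0]: bad value
```

move_arm(
  steps=[
    {"dx": -1.8,"dy": -4.42},
    {"dx": -1.8,"dy": -4.42},
    {"dx": -1.8,"dy": -4.42},
    {"dx": -1.8,"dy": -4.42},
    {"dx": -1.8,"dy": -4.42},
    {"dx": -1.8,"dy": -4.42},
    {"dx": -1.8,"dy": -4.42},
    {"dx": -1.8,"dy": -4.42},
    {"dx": -1.8,"dy": -4.42},
    {"dx": -1.8,"dy": -4.42},
    {"dx": -1.8,"dy": -4.42},
    {"dx": -1.8,"dy": -4.42},
  ],
)

```text
$.steps[0]: bad value
```

```bash
python3 go.py .432 -.323 .14 -.4156; python3 - <<'E'
from bench import imaging
from h import *
c=imaging.camera("wrist"); np.savez("wrist.npz",**c); crop(c,0,0,512,384,1.5,"pics/w1.png")
c=imaging.camera("top"); np.savez("top.npz",**c)
E
```

```text
t 0.1 grasp [0.254  0.5707 0.24  ] head -0.4188 tilt [-0.0005 -0.0012] F [ 0.2281  0.3194 -0.5733] w 0.08725782169894834 0.0
cm dx dy dz [-52.599  -74.3994  10.0996] spin -0.0031517570720884236
```

View pics/w1.png

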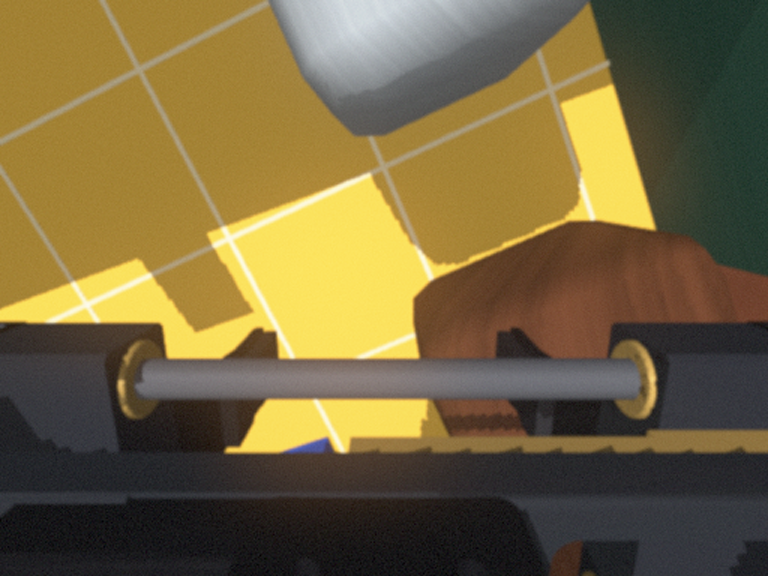

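The wrist view shows only the worktop behind the gripper, because the arm hasn't moved. The rows probably need all four fields.

move_arm(
  steps=[
    {"dx": -3.1,"dy": -2.1,"dz": 0,"spin": 0},
    {"dx": -3.1,"dy": -2.1,"dz": 0,"spin": 0},
    {"dx": -3.1,"dy": -2.1,"dz": 0,"spin": 0},
    {"dx": -3.1,"dy": -2.1,"dz": 0,"spin": 0},
    {"dx": -3.1,"dy": -2.1,"dz": 0,"spin": 0},
    {"dx": -3.1,"dy": -2.1,"dz": 0,"spin": 0},
    {"dx": -3.1,"dy": -2.1,"dz": 0,"spin": 0},
    {"dx": -3.1,"dy": -2.1,"dz": 0,"spin": 0},
    {"dx": -3.1,"dy": -2.1,"dz": 0,"spin": 0},
    {"dx": -3.1,"dy": -2.1,"dz": 0,"spin": 0},
  ],
)

```text
time: 1.2
ee_pos: [0.4525, 0.2516, 0.4048]
eef_rot: [0.208, 0.978, 0.0, 0.0]
ft_force: [0.8, 0.6, 1.8]
width: 0.087
grip_force: 0.0
```

```bash
python3 go.py .45 -.30 .24 -.4156
```

```text
t 1.2 grasp [0.4525 0.2516 0.2408] head -0.4188 tilt [0.     0.0002] F [0.8233 0.5843 1.7891] w 0.08697860242699575 0.0
cm dx dy dz [-22.2024 -50.4974   0.0671] spin -0.0031907514792495206
```

move_arm(
  steps=[
    {"dx": -1.85,"dy": -4.2,"dz": 0,"spin": 0},
    {"dx": -1.85,"dy": -4.2,"dz": 0,"spin": 0},
    {"dx": -1.85,"dy": -4.2,"dz": 0,"spin": 0},
    {"dx": -1.85,"dy": -4.2,"dz": 0,"spin": 0},
    {"dx": -1.85,"dy": -4.2,"dz": 0,"spin": 0},
    {"dx": -1.85,"dy": -4.2,"dz": 0,"spin": 0},
    {"dx": -1.85,"dy": -4.2,"dz": 0,"spin": 0},
    {"dx": -1.85,"dy": -4.2,"dz": 0,"spin": 0},
    {"dx": -1.85,"dy": -4.2,"dz": 0,"spin": 0},
    {"dx": -1.85,"dy": -4.2,"dz": 0,"spin": 0},
    {"dx": -1.85,"dy": -4.2,"dz": 0,"spin": 0},
    {"dx": -1.85,"dy": -4.2,"dz": 0,"spin": 0},
  ],
)

```text
time: 2.4
ee_pos: [0.4494, -0.2993, 0.405]
eef_rot: [0.208, 0.978, 0.0, 0.0]
ft_force: [0.7, -0.4, 0.9]
width: 0.0869
grip_force: 0.0
```

```bash
python3 go.py .432 -.323 .11 -.4156; python3 - <<'E'
from bench import imaging
from h import *
c=imaging.camera("scene"); np.savez("scene.npz",**c)
a=c["img"][200:310,60:190,::-1]
w=imaging.camera("wrist"); np.savez("wrist.npz",**w)
A=cv2.resize(a,(390,330),interpolation=cv2.INTER_CUBIC);W=cv2.resize(w["img"][:,:,::-1],(400,300))
W=cv2.copyMakeBorder(W,0,30,0,0,cv2.BORDER_CONSTANT)
cv2.imwrite("pics/p2.png",np.hstack([A,W]))
E
```

```text
t 2.4 grasp [ 0.4496 -0.2993  0.241 ] head -0.4182 tilt [0.001  0.0001] F [ 0.6985 -0.3545  0.9429] w 0.08693966436447455 0.0
cm dx dy dz [ 0.6566 -2.8872 13.0952] spin -0.002564799503555093
```

View pics/p2.png

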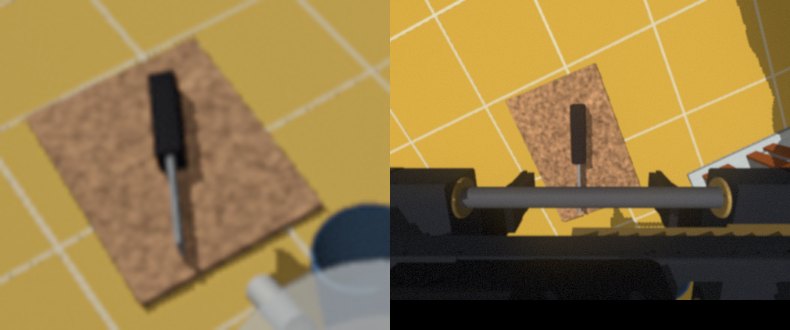

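The scene crop shows the feeler undisturbed, with its handle at (167,118) in the crop. In the wrist view the handle runs from (578,104) to (578,163), upright in the image, so it is already aligned with the tool. I'll refine from these pixels.

```bash
python3 - <<'E'
from h import *
w=np.load("wrist.npz")
f=lambda u,v,z:back(w,((u-390)*1.28,v*1.28),z)
a,b,t=f(578,104,.036),f(579,163,.036),f(584,212,.031)
print(a,b,(a+b)/2,np.linalg.norm(b-a),np.arctan2(*(b-a)[1::-1]),t)
c=np.load("scene.npz"); print(back(c,(60+164/3,200+118/3),.03))
E
```

```text
[ 0.39053047 -0.30441304  0.036     ] [ 0.47592647 -0.34272094  0.036     ] [ 0.43322847 -0.32356699  0.036     ] 0.09359472674213452 -0.4216818349984294 [ 0.56145064 -0.37346956  0.031     ]
[ 0.43993676 -0.32616524  0.03      ]
```

move_arm(
  steps=[
    {"dx": 0.3,"dy": -1.4,"dz": 3,"spin": 0},
    {"dx": 0.3,"dy": -1.4,"dz": 4,"spin": 0},
    {"dx": 0,"dy": 0,"dz": 4,"spin": 0},
    {"dx": 0,"dy": 0,"dz": 1,"spin": 0},
  ],
)

```text
time: 2.9
ee_pos: [0.4318, -0.3196, 0.2811]
eef_rot: [0.208, 0.978, 0.001, -0.003]
ft_force: [-0.0, 1.5, 0.1]
width: 0.0871
grip_force: 0.0
```

```bash
python3 go.py .432 -.323 .029 -.4156; python3 - <<'E'
from bench import imaging
from h import *
w=imaging.camera("wrist"); np.savez("wrist.npz",**w)
crop(w,0,0,512,384,1.5,"pics/w3.png")
E
```

```text
t 2.9 grasp [ 0.4309 -0.3191  0.1171] head -0.419 tilt [-0.0054  0.0027] F [-0.0382  1.4726  0.1401] w 0.08712134596278442 0.0
cm dx dy dz [-0.3112 -0.3115  8.8065] spin -0.0034313609157652913
```

View pics/w3.png

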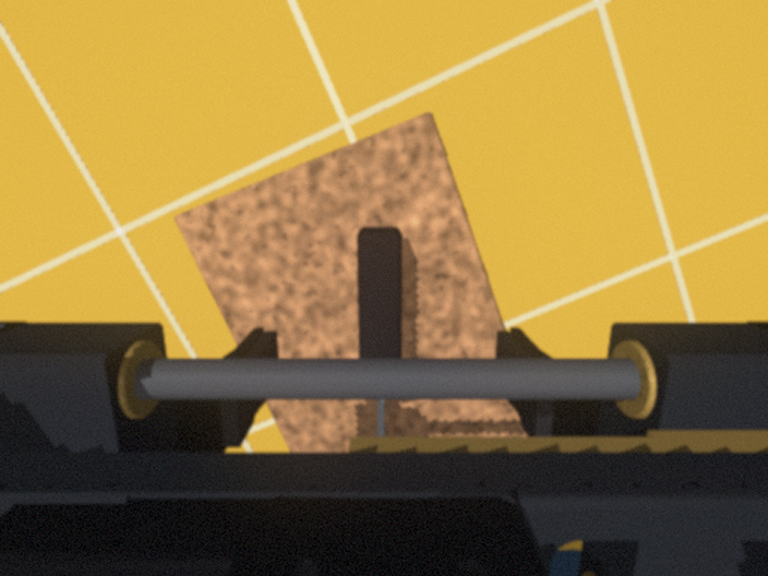

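The feeler handle is centred between the fingers (column 380 of 768) and aligned. Descending to grip.

move_arm(
  steps=[
    {"dx": 0,"dy": -0.1,"dz": 3.5,"spin": 0},
    {"dx": 0,"dy": 0,"dz": 3.5,"spin": 0},
    {"dx": 0,"dy": 0,"dz": 1.5,"spin": 0},
    {"dx": 0,"dy": 0,"dz": 0.6,"spin": 0},
    {"dx": 0,"dy": 0,"dz": 0,"spin": 0},
    {"dx": 0,"dy": 0,"dz": 0,"spin": 0},
  ],
)

```text
time: 3.55
ee_pos: [0.4332, -0.3221, 0.1954]
eef_rot: [0.208, 0.978, -0.0, 0.001]
ft_force: [-0.6, 0.2, 0.3]
width: 0.0874
grip_force: 0.0
```

move_arm(
  steps=[
    {"dx": 0,"dy": 0,"dz": 0,"spin": 0},
    {"dx": 0,"dy": 0,"dz": 0,"spin": 0},
    {"dx": 0,"dy": 0,"dz": 0,"spin": 0},
    {"dx": 0,"dy": 0,"dz": 0,"spin": 0},
    {"dx": 0,"dy": 0,"dz": 0,"spin": 0},
    {"dx": 0,"dy": 0,"dz": 0,"spin": 0},
    {"dx": 0,"dy": 0,"dz": 0,"spin": 0},
    {"dx": 0,"dy": 0,"dz": 0,"spin": 0},
    {"dx": 0,"dy": 0,"dz": 0,"spin": 0},
    {"dx": 0,"dy": 0,"dz": 0,"spin": 0},
  ],
  claw=0,
  squeeze=35,
)

```text
time: 4.55
ee_pos: [0.4325, -0.3217, 0.1937]
eef_rot: [0.208, 0.978, -0.0, -0.0]
ft_force: [-0.3, -1.3, -0.1]
width: 0.0237
grip_force: 35.0
```

```bash
python3 go.py .42 -.323 .051 .047
```

```text
t 4.55 grasp [ 0.4325 -0.3217  0.0297] head -0.4189 tilt [-0.  0.] F [-0.334  -1.296  -0.0575] w 0.023662337245654464 34.99520611949265
cm dx dy dz [ 1.0908 -0.626  -2.1322] spin -0.4658512015706783
```

move_arm(
  steps=[
    {"dx": 0,"dy": 0,"dz": -3,"spin": 0},
    {"dx": 0,"dy": 0,"dz": -4,"spin": 0},
    {"dx": 0,"dy": 0,"dz": -3,"spin": -0.066},
    {"dx": 0,"dy": 0,"dz": 0,"spin": -0.1},
    {"dx": 0,"dy": 0,"dz": 0,"spin": -0.1},
    {"dx": 0,"dy": 0,"dz": 0,"spin": -0.1},
    {"dx": 0,"dy": 0,"dz": 0,"spin": -0.1},
    {"dx": 0,"dy": 0,"dz": 0,"spin": 0},
    {"dx": 0,"dy": 0,"dz": 0,"spin": 0},
  ],
)

```text
time: 5.45
ee_pos: [0.4324, -0.3217, 0.2936]
eef_rot: [-0.022, 1.0, 0.0, -0.0]
ft_force: [-1.0, 0.2, -1.5]
width: 0.0237
grip_force: 35.0
```

```bash
python3 go.py .418 .0955 .13 .047
```

```text
t 5.45 grasp [ 0.4324 -0.3216  0.1296] head 0.0441 tilt [-0.0002  0.0003] F [-0.9675  0.2433 -1.509 ] w 0.02372541426741555 34.99508771114051
cm dx dy dz [-0.4027 41.7347 -0.0286] spin -0.0028509859270219526
```

move_arm(
  steps=[
    {"dx": 0,"dy": 3.8,"dz": 0,"spin": -0.003},
    {"dx": 0,"dy": 3.8,"dz": 0,"spin": 0},
    {"dx": 0,"dy": 3.8,"dz": 0,"spin": 0},
    {"dx": 0,"dy": 3.8,"dz": 0,"spin": 0},
    {"dx": 0,"dy": 3.8,"dz": 0,"spin": 0},
    {"dx": 0,"dy": 3.8,"dz": 0,"spin": 0},
    {"dx": 0,"dy": 3.8,"dz": 0,"spin": 0},
    {"dx": 0,"dy": 3.8,"dz": 0,"spin": 0},
    {"dx": 0,"dy": 3.8,"dz": 0,"spin": 0},
    {"dx": 0,"dy": 3.8,"dz": 0,"spin": 0},
    {"dx": 0,"dy": 3.8,"dz": 0,"spin": 0},
    {"dx": 0,"dy": 0,"dz": 0,"spin": 0},
  ],
)

```text
time: 6.65
ee_pos: [0.4111, 0.1002, 0.2938]
eef_rot: [-0.027, 1.0, 0.001, 0.0]
ft_force: [0.8, -0.5, -1.1]
width: 0.0238
grip_force: 35.0
```

```bash
python3 go.py .416 .096 .053 .047
```

```text
t 6.65 grasp [0.4111 0.1003 0.1298] head 0.0538 tilt [0.0001 0.0012] F [ 0.7913 -0.5073 -1.111 ] w 0.023816767372141234 34.995946045964956
cm dx dy dz [-0.4601 -0.4689  7.6774] spin 0.0067888697705916975
```

move_arm(
  steps=[
    {"dx": 0,"dy": -0.4,"dz": 2.5,"spin": 0.006},
    {"dx": 0,"dy": 0,"dz": 3,"spin": 0},
    {"dx": 0,"dy": 0,"dz": 2.2,"spin": 0},
    {"dx": 0,"dy": 0,"dz": 0,"spin": 0},
    {"dx": 0,"dy": 0,"dz": 0,"spin": 0},
    {"dx": 0,"dy": 0,"dz": 0,"spin": 0},
  ],
)

```text
time: 7.25
ee_pos: [0.4125, 0.0918, 0.2179]
eef_rot: [-0.022, 1.0, 0.0, 0.001]
ft_force: [0.1, -1.2, -1.9]
width: 0.0237
grip_force: 35.0
```

```bash
python3 go.py .416 .096 .053 .047; python3 - <<'E'
from bench import imaging
from h import *
c=imaging.camera("top"); np.savez("top.npz",**c)
s=imaging.camera("scene"); np.savez("scene.npz",**s)
A=cv2.resize(c["img"][130:230,180:310,::-1],None,fx=5,fy=5,interpolation=cv2.INTER_CUBIC)
cv2.imwrite("pics/p4.png",A)
E
```

```text
t 7.25 grasp [0.4128 0.0919 0.0539] head 0.0432 tilt [0.0016 0.0008] F [ 0.0779 -1.2308 -1.9396] w 0.023657785496813397 34.99525719322264
cm dx dy dz [-0.3416  0.3944  0.0958] spin -0.0037815269962269416
```

View pics/p4.png

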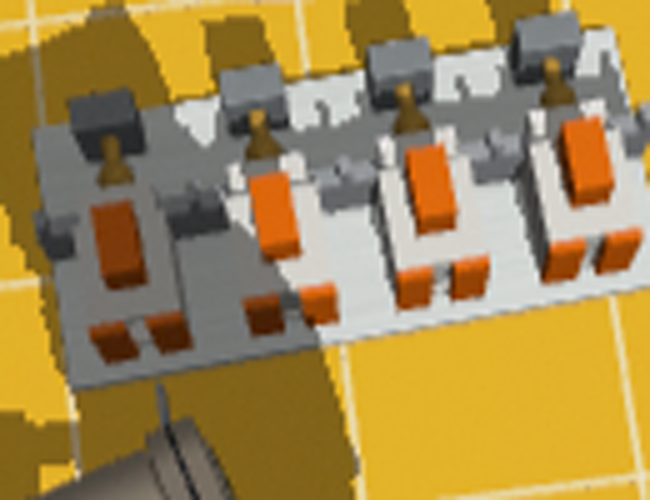

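```bash
python3 - <<'E'
from h import *
c=np.load("top.npz")
f=lambda u,v,z:back(c,(u/5+180,v/5+130),z).round(4)
print("tip",f(160,385,.054)); 
for z in (.08,.072): print("slits",z,[f(*p,z) for p in [(135,322),(287,296),(438,268),(586,240)]])
print("tabs",[f(*p,.116) for p in [(117,232),(272,204),(428,174),(583,146)]])
E
```

```text
tip [0.5514 0.0967 0.054 ]
slits 0.08 [array([0.5804, 0.1037, 0.08  ]), array([0.5838, 0.0252, 0.08  ]), array([ 0.5883, -0.0533,  0.08  ]), array([ 0.593 , -0.1306,  0.08  ])]
slits 0.072 [array([0.5822, 0.1044, 0.072 ]), array([0.5856, 0.0254, 0.072 ]), array([ 0.5902, -0.0537,  0.072 ]), array([ 0.5949, -0.1316,  0.072 ])]
tabs [array([0.6189, 0.1047, 0.116 ]), array([0.6232, 0.0265, 0.116 ]), array([ 0.6284, -0.0528,  0.116 ]), array([ 0.6327, -0.1318,  0.116 ])]
```

move_arm(
  steps=[
    {"dx": 0,"dy": 0.47,"dz": 0.1,"spin": -0.004},
    {"dx": 0,"dy": 0,"dz": 0,"spin": 0},
    {"dx": -0.5,"dy": 0,"dz": 0,"spin": 0},
    {"dx": -0.5,"dy": 0,"dz": 0,"spin": 0},
    {"dx": -0.5,"dy": 0,"dz": 0,"spin": 0},
    {"dx": 0,"dy": 0,"dz": 0,"spin": 0},
    {"dx": 0,"dy": 0,"dz": 0,"spin": 0},
  ],
)

```text
time: 8.05
ee_pos: [0.4268, 0.0971, 0.2156]
eef_rot: [-0.024, 1.0, -0.0, -0.0]
ft_force: [-0.7, 0.2, -1.5]
width: 0.0237
grip_force: 35.0
```

```bash
python3 go.py .445 .0974 .053 .047; python3 - <<'E'
from bench import imaging
from h import *
c=imaging.camera("top"); np.savez("top.npz",**c)
A=cv2.resize(c["img"][160:220,180:240,::-1],None,fx=9,fy=9,interpolation=cv2.INTER_CUBIC)
cv2.imwrite("pics/p5.png",A)
E
```

```text
t 8.05 grasp [0.4267 0.0971 0.0516] head 0.0479 tilt [-0.0003 -0.0002] F [-0.7377  0.2264 -1.5401] w 0.023698513099187624 34.995375629514456
cm dx dy dz [-1.829  -0.0584 -0.14  ] spin 0.0009142985534883533
```

View pics/p5.png

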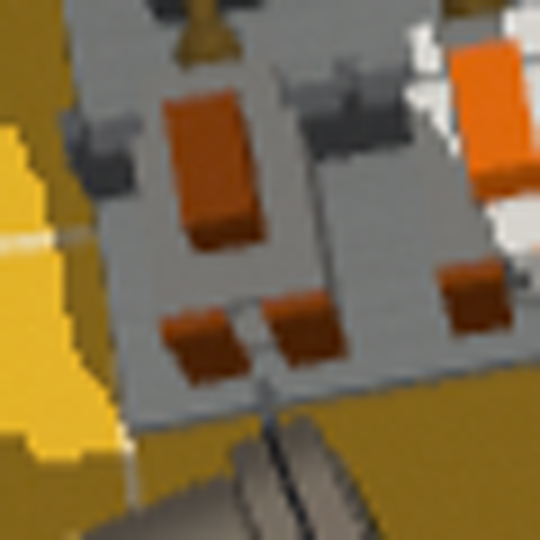

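The tip is at (263,385), just short of the gap between the lips, whose centre runs from (250,308) to (267,368). The blade looks 1–2 mm to the left, so I'll check that with numbers.

```bash
python3 - <<'E'
from h import *
c=np.load("top.npz")
P=lambda X:((proj(c,X)-[180,160])*9).round(1)
Y=np.array([np.cos(.047),np.sin(.047),0])
g=np.array([.4267,.0971,0])
print("tip pred px",P(g+.138*Y+[0,0,.053]), "blade root",P(g+.06*Y+[0,0,.053]))
for x in (.572,.576,.580):
  for y in (.1025,.1035):
    print(x,y,[P([x,y,z]) for z in (.080,.053,.018)])
E
```

```text
tip pred px [259.6 382.4] blade root [301.7 647. ]
0.572 0.1025 [array([250.5, 337.9]), array([260.5, 356.9]), array([272.8, 380.2])]
0.572 0.1035 [array([247. , 338.3]), array([257.1, 357.3]), array([269.5, 380.6])]
0.576 0.1025 [array([249. , 324.1]), array([259.1, 343.4]), array([271.4, 367.2])]
0.576 0.1035 [array([245.5, 324.6]), array([255.6, 343.9]), array([268.1, 367.6])]
0.58 0.1025 [array([247.5, 310.4]), array([257.6, 330. ]), array([269.9, 354.1])]
0.58 0.1035 [array([244. , 310.9]), array([254.2, 330.5]), array([266.6, 354.6])]
```

move_arm(
  steps=[
    {"dx": 0,"dy": -0.05,"dz": -0.1,"spin": 0},
    {"dx": -0.4,"dy": 0,"dz": 0,"spin": 0},
    {"dx": -0.4,"dy": 0,"dz": 0,"spin": 0},
    {"dx": -0.4,"dy": 0,"dz": 0,"spin": 0},
    {"dx": -0.3,"dy": 0,"dz": 0,"spin": 0},
    {"dx": -0.3,"dy": 0,"dz": 0,"spin": 0},
    {"dx": 0,"dy": 0,"dz": 0,"spin": 0},
    {"dx": 0,"dy": 0,"dz": 0,"spin": 0},
  ],
)

```text
time: 8.9
ee_pos: [0.4447, 0.0976, 0.2167]
eef_rot: [-0.024, 1.0, -0.0, -0.0]
ft_force: [-1.0, -0.4, -0.9]
width: 0.0236
grip_force: 35.0
```

move_arm(
  steps=[
    {"dx": -0.3,"dy": 0,"dz": 0,"spin": 0},
    {"dx": -0.3,"dy": 0,"dz": 0,"spin": 0},
    {"dx": -0.3,"dy": 0,"dz": 0,"spin": 0},
    {"dx": 0,"dy": 0,"dz": 0,"spin": 0},
    {"dx": 0,"dy": 0,"dz": 0,"spin": 0},
  ],
)

```text
time: 9.4
ee_pos: [0.4537, 0.098, 0.2167]
eef_rot: [-0.024, 1.0, -0.0, -0.0]
ft_force: [0.9, 0.7, -1.3]
width: 0.0244
grip_force: 35.0
```

```bash
python3 go.py .445 .0974 .053 .047
```

```text
t 9.4 grasp [0.4537 0.098  0.0527] head 0.0481 tilt [-0.0001 -0.    ] F [ 0.9382  0.6614 -1.2883] w 0.02439317716834033 34.99532673507929
cm dx dy dz [ 0.8694 -0.0174 -0.0309] spin 0.001094479440781032
```

move_arm(
  steps=[
    {"dx": -0.3,"dy": 0,"dz": 0,"spin": 0},
    {"dx": -0.3,"dy": 0,"dz": 0,"spin": 0},
    {"dx": -0.3,"dy": 0,"dz": 0,"spin": 0},
    {"dx": 0,"dy": 0,"dz": 0,"spin": 0},
  ],
)

```text
time: 9.8
ee_pos: [0.4631, 0.0985, 0.2168]
eef_rot: [-0.024, 1.0, 0.0, 0.0]
ft_force: [0.4, 0.6, -1.9]
width: 0.0239
grip_force: 35.0
```

move_arm(
  steps=[
    {"dx": -0.3,"dy": 0,"dz": 0,"spin": 0},
    {"dx": -0.3,"dy": 0,"dz": 0,"spin": 0},
    {"dx": -0.3,"dy": 0,"dz": 0,"spin": 0},
    {"dx": -0.3,"dy": 0,"dz": 0,"spin": 0},
    {"dx": 0,"dy": 0,"dz": 0,"spin": 0},
  ],
)

```text
time: 10.3
ee_pos: [0.475, 0.0991, 0.2168]
eef_rot: [-0.024, 1.0, 0.0, 0.0]
ft_force: [-0.6, 1.0, -1.2]
width: 0.0238
grip_force: 35.0
```

```bash
python3 go.py; python3 - <<'E'
from bench import imaging
from h import *
c=imaging.camera("top"); np.savez("top.npz",**c)
A=cv2.resize(c["img"][160:220,180:240,::-1],None,fx=9,fy=9,interpolation=cv2.INTER_CUBIC)
cv2.imwrite("pics/p6.png",A)
E
```

```text
t 10.3 grasp [0.4751 0.0991 0.0528] head 0.0481 tilt [0.0003 0.    ] F [-0.6443  1.0469 -1.2349] w 0.023785230405752936 34.995250487700105
```

View pics/p6.png

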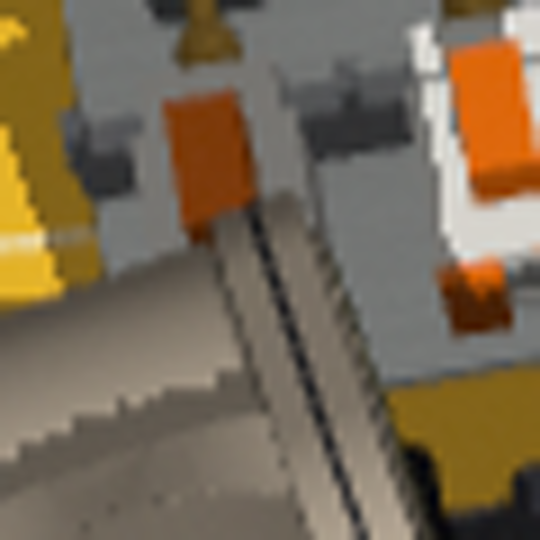

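The cassette hasn't moved (tab still at (205,150)) and there is no force on the blade, so cassette 1 is sound. I'll go a little deeper to prove it, then back out.

move_arm(
  steps=[
    {"dx": -0.3,"dy": 0,"dz": 0,"spin": 0},
    {"dx": -0.3,"dy": 0,"dz": 0,"spin": 0},
    {"dx": -0.3,"dy": 0,"dz": 0,"spin": 0},
    {"dx": 0,"dy": 0,"dz": 0,"spin": 0},
    {"dx": 0,"dy": 0,"dz": 0,"spin": 0},
    {"dx": 0,"dy": 0,"dz": 0,"spin": 0},
  ],
)

```text
time: 10.95
ee_pos: [0.4835, 0.0995, 0.2167]
eef_rot: [-0.024, 1.0, 0.0, -0.0]
ft_force: [-0.2, -0.3, -1.0]
width: 0.0239
grip_force: 35.0
```

move_arm(
  steps=[
    {"dx": 0.5,"dy": 0,"dz": 0,"spin": 0},
    {"dx": 1,"dy": 0,"dz": 0,"spin": 0},
    {"dx": 1,"dy": 0,"dz": 0,"spin": 0},
    {"dx": 1,"dy": 0,"dz": 0,"spin": 0},
    {"dx": 1,"dy": 0,"dz": 0,"spin": 0},
    {"dx": 1,"dy": 0,"dz": 0,"spin": 0},
    {"dx": 0.6,"dy": 0,"dz": 0,"spin": 0},
    {"dx": 0,"dy": 0,"dz": 0,"spin": 0},
    {"dx": 0,"dy": 0,"dz": 0,"spin": 0},
  ],
)

```text
time: 11.85
ee_pos: [0.4229, 0.0966, 0.2169]
eef_rot: [-0.024, 1.0, 0.0, 0.0]
ft_force: [-0.6, -0.1, -0.7]
width: 0.0232
grip_force: 35.0
```

```bash
python3 go.py .430 .0172 .053 .047
```

```text
t 11.85 grasp [0.423  0.0967 0.0529] head 0.0483 tilt [0.0006 0.0004] F [-0.6374 -0.0996 -0.7455] w 0.023229500547236832 34.995332323014736
cm dx dy dz [-0.3185 -7.972  -0.009 ] spin 0.0013208185670944492
```

move_arm(
  steps=[
    {"dx": 0,"dy": -2,"dz": 0,"spin": 0},
    {"dx": 0,"dy": -2,"dz": 0,"spin": 0},
    {"dx": 0,"dy": -2,"dz": 0,"spin": 0},
    {"dx": 0,"dy": -2,"dz": 0,"spin": 0},
    {"dx": 0,"dy": 0,"dz": 0,"spin": 0},
    {"dx": 0,"dy": 0,"dz": 0,"spin": 0},
    {"dx": 0,"dy": 0,"dz": 0,"spin": 0},
  ],
)

```text
time: 12.55
ee_pos: [0.4267, 0.0173, 0.2167]
eef_rot: [-0.025, 1.0, 0.0, 0.0]
ft_force: [-0.2, 0.7, -1.3]
width: 0.024
grip_force: 35.0
```

```bash
python3 go.py .430 .0172 .053 .047; python3 - <<'E'
from bench import imaging
from h import *
c=imaging.camera("top"); np.savez("top.npz",**c)
A=cv2.resize(c["img"][155:215,205:265,::-1],None,fx=9,fy=9,interpolation=cv2.INTER_CUBIC)
cv2.imwrite("pics/p7.png",A)
E
```

```text
t 12.55 grasp [0.4267 0.0173 0.0527] head 0.049 tilt [0.0001 0.0002] F [-0.2424  0.6603 -1.2728] w 0.023966071855793837 34.995355932042
cm dx dy dz [-0.3241 -0.0285 -0.0283] spin 0.0020155785482587132
```

View pics/p7.png

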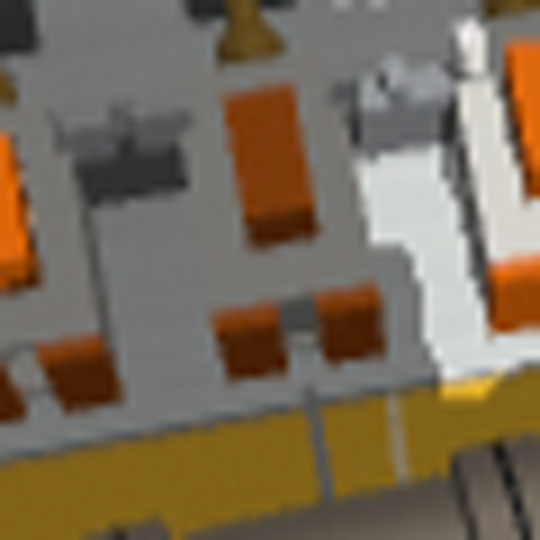

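The blade tip at (308,395) lines up with the gap of cassette 2, whose centre runs from (298,302) to (305,367). A dark core shows at (297,315). Pushing in steps.

move_arm(
  steps=[
    {"dx": -0.5,"dy": -0.03,"dz": 0,"spin": 0},
    {"dx": -0.5,"dy": 0,"dz": 0,"spin": 0},
    {"dx": -0.3,"dy": 0,"dz": 0,"spin": 0},
    {"dx": -0.3,"dy": 0,"dz": 0,"spin": 0},
    {"dx": -0.3,"dy": 0,"dz": 0,"spin": 0},
    {"dx": 0,"dy": 0,"dz": 0,"spin": 0},
    {"dx": 0,"dy": 0,"dz": 0,"spin": 0},
  ],
)

```text
time: 13.3
ee_pos: [0.4455, 0.0172, 0.2167]
eef_rot: [-0.024, 1.0, 0.0, -0.0]
ft_force: [0.0, -0.2, -2.3]
width: 0.0236
grip_force: 35.0
```

move_arm(
  steps=[
    {"dx": -0.2,"dy": 0,"dz": 0,"spin": 0},
    {"dx": -0.2,"dy": 0,"dz": 0,"spin": 0},
    {"dx": 0,"dy": 0,"dz": 0,"spin": 0},
    {"dx": 0,"dy": 0,"dz": 0,"spin": 0},
  ],
)

```text
time: 13.7
ee_pos: [0.4495, 0.0174, 0.2167]
eef_rot: [-0.024, 1.0, 0.0, -0.0]
ft_force: [0.5, -0.5, -0.6]
width: 0.0238
grip_force: 35.0
```

move_arm(
  steps=[
    {"dx": -0.2,"dy": 0,"dz": 0,"spin": 0},
    {"dx": -0.2,"dy": 0,"dz": 0,"spin": 0},
    {"dx": 0,"dy": 0,"dz": 0,"spin": 0},
    {"dx": 0,"dy": 0,"dz": 0,"spin": 0},
  ],
)

```text
time: 14.1
ee_pos: [0.4528, 0.0175, 0.2162]
eef_rot: [-0.024, 1.0, -0.0, -0.001]
ft_force: [-5.6, 0.7, 0.7]
width: 0.0237
grip_force: 35.0
```

move_arm(
  steps=[
    {"dx": -0.1,"dy": 0,"dz": 0,"spin": 0},
    {"dx": 0,"dy": 0,"dz": 0,"spin": 0},
    {"dx": 0,"dy": 0,"dz": 0,"spin": 0},
    {"dx": 0,"dy": 0,"dz": 0,"spin": 0},
  ],
)

```text
time: 14.5
ee_pos: [0.4533, 0.0175, 0.216]
eef_rot: [-0.024, 1.0, -0.0, -0.002]
ft_force: [-8.1, 0.3, 2.6]
width: 0.0235
grip_force: 35.0
```

```bash
python3 go.py; python3 - <<'E'
from bench import imaging
import numpy as np
a=np.load("top.npz")["img"].astype(int);b=imaging.camera("top")["img"].astype(int)
# tab region of cassette 2 moved?
sl=(slice(163,184),slice(228,242)); print(abs(a[sl]-b[sl]).mean())
E
```

```text
t 14.5 grasp [0.4526 0.0175 0.052 ] head 0.0482 tilt [-0.0043 -0.0003] F [-8.0674  0.2856  2.5629] w 0.023488599858179207 34.99656309373677
2.811791383219955
```

Cassette 2 jams (8 N). On to cassette 3.

move_arm(
  steps=[
    {"dx": 0.5,"dy": 0,"dz": 0,"spin": 0},
    {"dx": 1,"dy": 0,"dz": 0,"spin": 0},
    {"dx": 1,"dy": 0,"dz": 0,"spin": 0},
    {"dx": 0.5,"dy": 0,"dz": 0,"spin": 0},
    {"dx": 0,"dy": 0,"dz": 0,"spin": 0},
    {"dx": 0,"dy": -2,"dz": 0,"spin": 0},
    {"dx": 0,"dy": -2,"dz": 0,"spin": 0},
    {"dx": 0,"dy": -2,"dz": 0,"spin": 0},
    {"dx": 0,"dy": -2,"dz": 0,"spin": 0},
    {"dx": 0,"dy": 0,"dz": 0,"spin": 0},
    {"dx": 0,"dy": 0,"dz": 0,"spin": 0},
    {"dx": 0,"dy": 0,"dz": 0,"spin": 0},
  ],
)

```text
time: 15.75
ee_pos: [0.4285, -0.063, 0.2167]
eef_rot: [-0.025, 1.0, 0.0, 0.0]
ft_force: [0.4, -0.1, -1.3]
width: 0.0239
grip_force: 35.0
```

```bash
python3 go.py .430 -.0628 .053 .047; python3 - <<'E'
from bench import imaging
from h import *
c=imaging.camera("top"); np.savez("top.npz",**c)
A=cv2.resize(c["img"][150:210,205:295,::-1],None,fx=8,fy=8,interpolation=cv2.INTER_CUBIC)
cv2.imwrite("pics/p8.png",A)
E
```

```text
t 15.75 grasp [ 0.4286 -0.0629  0.0527] head 0.0491 tilt [0.0001 0.0003] F [ 0.4451 -0.0545 -1.282 ] w 0.023876377999289614 34.996732994914055
cm dx dy dz [-0.1443  0.0056 -0.0252] spin 0.0020871841417771583
```

View pics/p8.png

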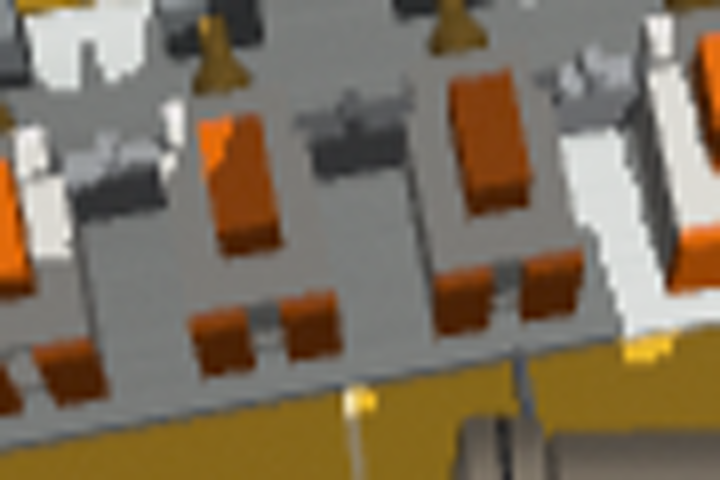

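The tip at (519,350) is in line with the gap of cassette 3 (centre (505,268) to (510,325)), so I'll push.

move_arm(
  steps=[
    {"dx": -0.5,"dy": 0,"dz": 0,"spin": 0},
    {"dx": -0.5,"dy": 0,"dz": 0,"spin": 0},
    {"dx": -0.3,"dy": 0,"dz": 0,"spin": 0},
    {"dx": -0.3,"dy": 0,"dz": 0,"spin": 0},
    {"dx": -0.3,"dy": 0,"dz": 0,"spin": 0},
    {"dx": 0,"dy": 0,"dz": 0,"spin": 0},
    {"dx": 0,"dy": 0,"dz": 0,"spin": 0},
  ],
)

```text
time: 16.5
ee_pos: [0.4474, -0.0628, 0.2167]
eef_rot: [-0.024, 1.0, 0.0, -0.0]
ft_force: [0.4, -0.3, -1.4]
width: 0.0238
grip_force: 35.0
```

move_arm(
  steps=[
    {"dx": -0.2,"dy": 0,"dz": 0,"spin": 0},
    {"dx": -0.2,"dy": 0,"dz": 0,"spin": 0},
    {"dx": 0,"dy": 0,"dz": 0,"spin": 0},
    {"dx": 0,"dy": 0,"dz": 0,"spin": 0},
  ],
)

```text
time: 16.9
ee_pos: [0.4514, -0.0626, 0.2167]
eef_rot: [-0.024, 1.0, 0.0, -0.0]
ft_force: [0.2, -0.9, -1.1]
width: 0.0242
grip_force: 35.0
```

move_arm(
  steps=[
    {"dx": -0.2,"dy": 0,"dz": 0,"spin": 0},
    {"dx": -0.2,"dy": 0,"dz": 0,"spin": 0},
    {"dx": 0,"dy": 0,"dz": 0,"spin": 0},
    {"dx": 0,"dy": 0,"dz": 0,"spin": 0},
  ],
)

```text
time: 17.3
ee_pos: [0.4554, -0.0624, 0.2167]
eef_rot: [-0.024, 1.0, 0.0, 0.0]
ft_force: [0.1, -0.1, -1.6]
width: 0.0234
grip_force: 35.0
```

move_arm(
  steps=[
    {"dx": -0.2,"dy": 0,"dz": 0,"spin": 0},
    {"dx": -0.2,"dy": 0,"dz": 0,"spin": 0},
    {"dx": 0,"dy": 0,"dz": 0,"spin": 0},
    {"dx": 0,"dy": 0,"dz": 0,"spin": 0},
  ],
)

```text
time: 17.7
ee_pos: [0.4579, -0.0624, 0.2159]
eef_rot: [-0.024, 1.0, 0.0, -0.002]
ft_force: [-8.1, 0.0, 1.0]
width: 0.0238
grip_force: 35.0
```

move_arm(
  steps=[
    {"dx": -0.2,"dy": 0,"dz": 0,"spin": 0},
    {"dx": -0.2,"dy": 0,"dz": 0,"spin": 0},
    {"dx": -0.2,"dy": 0,"dz": 0,"spin": 0},
    {"dx": 0,"dy": 0,"dz": 0,"spin": 0},
    {"dx": 0,"dy": 0,"dz": 0,"spin": 0},
  ],
)

```text
time: 18.2
ee_pos: [0.4607, -0.0624, 0.2138]
eef_rot: [-0.024, 1.0, 0.0, -0.008]
ft_force: [-22.0, -1.4, 0.9]
width: 0.0237
grip_force: 35.0
```

Cassette 3 jams as well. On to cassette 4.

move_arm(
  steps=[
    {"dx": 0.5,"dy": 0,"dz": 0,"spin": 0},
    {"dx": 1,"dy": 0,"dz": 0,"spin": 0},
    {"dx": 1,"dy": 0,"dz": 0,"spin": 0},
    {"dx": 1,"dy": 0,"dz": 0,"spin": 0},
    {"dx": 0,"dy": 0,"dz": 0,"spin": 0},
    {"dx": 0,"dy": -2,"dz": 0,"spin": 0},
    {"dx": 0,"dy": -2,"dz": 0,"spin": 0},
    {"dx": 0,"dy": -2,"dz": 0,"spin": 0},
    {"dx": 0,"dy": -2,"dz": 0,"spin": 0},
    {"dx": 0,"dy": 0,"dz": 0,"spin": 0},
    {"dx": 0,"dy": 0,"dz": 0,"spin": 0},
    {"dx": 0,"dy": 0,"dz": 0,"spin": 0},
  ],
)

```text
time: 19.4
ee_pos: [0.4345, -0.1427, 0.2168]
eef_rot: [-0.025, 1.0, 0.0, 0.0]
ft_force: [-0.1, -0.6, -0.7]
width: 0.0238
grip_force: 35.0
```

```bash
python3 go.py .430 -.143 .053 .047; python3 - <<'E'
from bench import imaging
from h import *
c=imaging.camera("top"); np.savez("top.npz",**c)
s=imaging.camera("scene"); 
A=cv2.resize(c["img"][140:200,245:325,::-1],None,fx=7,fy=7,interpolation=cv2.INTER_CUBIC)
cv2.imwrite("pics/p9.png",A)
E
```

```text
t 19.4 grasp [ 0.4345 -0.1427  0.0528] head 0.0491 tilt [0.0002 0.0004] F [-0.0855 -0.5784 -0.7334] w 0.023800185136647282 34.998375261202455
cm dx dy dz [ 0.4507 -0.0115 -0.0244] spin 0.0021405267003881887
```

View pics/p9.png

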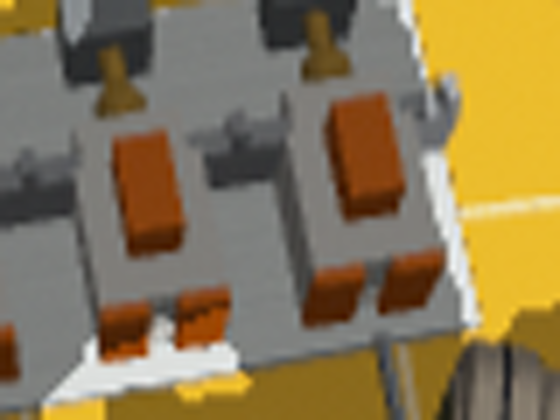

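The tip at (383,340) sits about 1 mm right of the line of gap 4 (centre about (372,290)). I'll shift it left 1 mm and push.

move_arm(
  steps=[
    {"dx": 0,"dy": 0.09,"dz": 0,"spin": 0},
    {"dx": -0.5,"dy": 0,"dz": 0,"spin": 0},
    {"dx": -0.4,"dy": 0,"dz": 0,"spin": 0},
    {"dx": -0.3,"dy": 0,"dz": 0,"spin": 0},
    {"dx": -0.3,"dy": 0,"dz": 0,"spin": 0},
    {"dx": 0,"dy": 0,"dz": 0,"spin": 0},
    {"dx": 0,"dy": 0,"dz": 0,"spin": 0},
  ],
)

```text
time: 20.2
ee_pos: [0.4492, -0.1419, 0.2166]
eef_rot: [-0.024, 1.0, 0.0, -0.0]
ft_force: [0.1, -0.2, -1.7]
width: 0.0234
grip_force: 35.0
```

move_arm(
  steps=[
    {"dx": -0.2,"dy": 0,"dz": 0,"spin": 0},
    {"dx": -0.2,"dy": 0,"dz": 0,"spin": 0},
    {"dx": 0,"dy": 0,"dz": 0,"spin": 0},
    {"dx": 0,"dy": 0,"dz": 0,"spin": 0},
  ],
)

```text
time: 20.6
ee_pos: [0.4532, -0.1417, 0.2167]
eef_rot: [-0.024, 1.0, 0.0, 0.0]
ft_force: [-0.1, -0.9, -0.2]
width: 0.0235
grip_force: 35.0
```

move_arm(
  steps=[
    {"dx": -0.2,"dy": 0,"dz": 0,"spin": 0},
    {"dx": -0.2,"dy": 0,"dz": 0,"spin": 0},
    {"dx": 0,"dy": 0,"dz": 0,"spin": 0},
    {"dx": 0,"dy": 0,"dz": 0,"spin": 0},
  ],
)

```text
time: 21.0
ee_pos: [0.4572, -0.1415, 0.2167]
eef_rot: [-0.024, 1.0, 0.0, -0.0]
ft_force: [0.8, 0.6, -1.7]
width: 0.0236
grip_force: 35.0
```

move_arm(
  steps=[
    {"dx": -0.2,"dy": 0,"dz": 0,"spin": 0},
    {"dx": -0.2,"dy": 0,"dz": 0,"spin": 0},
    {"dx": 0,"dy": 0,"dz": 0,"spin": 0},
    {"dx": 0,"dy": 0,"dz": 0,"spin": 0},
  ],
)

```text
time: 21.4
ee_pos: [0.461, -0.1413, 0.2166]
eef_rot: [-0.024, 1.0, 0.0, -0.0]
ft_force: [-2.1, 0.9, -0.9]
width: 0.0236
grip_force: 35.0
```

move_arm(
  steps=[
    {"dx": -0.2,"dy": 0,"dz": 0,"spin": 0},
    {"dx": -0.1,"dy": 0,"dz": 0,"spin": 0},
    {"dx": 0,"dy": 0,"dz": 0,"spin": 0},
    {"dx": 0,"dy": 0,"dz": 0,"spin": 0},
  ],
)

```text
time: 21.8
ee_pos: [0.4627, -0.1414, 0.2159]
eef_rot: [-0.024, 1.0, 0.0, -0.002]
ft_force: [-9.4, -0.2, 0.8]
width: 0.0237
grip_force: 35.0
```

move_arm(
  steps=[
    {"dx": -0.2,"dy": 0,"dz": 0,"spin": 0},
    {"dx": -0.1,"dy": 0,"dz": 0,"spin": 0},
    {"dx": 0,"dy": 0,"dz": 0,"spin": 0},
    {"dx": 0,"dy": 0,"dz": 0,"spin": 0},
  ],
)

```text
time: 22.2
ee_pos: [0.464, -0.1414, 0.2148]
eef_rot: [-0.023, 1.0, 0.001, -0.005]
ft_force: [-16.9, -1.0, 1.1]
width: 0.0239
grip_force: 35.0
```

move_arm(
  steps=[
    {"dx": 0.5,"dy": 0,"dz": 0,"spin": 0},
    {"dx": 0,"dy": 0,"dz": 0,"spin": 0},
    {"dx": 0,"dy": 0.2,"dz": 0,"spin": 0},
    {"dx": 0,"dy": 0.2,"dz": 0,"spin": 0},
    {"dx": 0,"dy": 0.2,"dz": 0,"spin": 0},
    {"dx": 0,"dy": 0,"dz": 0,"spin": 0},
    {"dx": 0,"dy": 0,"dz": 0,"spin": 0},
  ],
)

```text
time: 22.9
ee_pos: [0.4611, -0.1357, 0.2163]
eef_rot: [-0.024, 1.0, -0.0, -0.001]
ft_force: [-6.8, -2.9, -0.8]
width: 0.0239
grip_force: 35.0
```

move_arm(
  steps=[
    {"dx": 0,"dy": -0.3,"dz": 0,"spin": 0},
    {"dx": 0,"dy": -0.3,"dz": 0,"spin": 0},
    {"dx": 0,"dy": -0.3,"dz": 0,"spin": 0},
    {"dx": 0,"dy": -0.3,"dz": 0,"spin": 0},
    {"dx": 0,"dy": 0,"dz": 0,"spin": 0},
    {"dx": 0,"dy": 0,"dz": 0,"spin": 0},
  ],
)

```text
time: 23.5
ee_pos: [0.4619, -0.1467, 0.2162]
eef_rot: [-0.024, 1.0, 0.0, -0.001]
ft_force: [-6.5, 0.8, -2.1]
width: 0.0242
grip_force: 35.0
```

move_arm(
  steps=[
    {"dx": 0,"dy": 0.55,"dz": 0,"spin": 0},
    {"dx": 0,"dy": 0,"dz": 0,"spin": 0},
    {"dx": 0,"dy": 0,"dz": 0,"spin": 0},
  ],
)

```text
time: 23.8
ee_pos: [0.4618, -0.1414, 0.2163]
eef_rot: [-0.024, 1.0, 0.0, -0.001]
ft_force: [-5.6, 0.4, -2.4]
width: 0.0234
grip_force: 35.0
```

```bash
python3 go.py; python3 - <<'E'
from bench import imaging
from h import *
c=imaging.camera("top"); np.savez("top4.npz",**c)
s=imaging.camera("scene"); np.savez("scene4.npz",**s)
R=lambda im,y0,y1,x0,x1,f:cv2.resize(im[y0:y1,x0:x1,::-1],None,fx=f,fy=f,interpolation=cv2.INTER_CUBIC)
A=R(c["img"],145,210,185,325,5.7)   # 798x370
B=R(s["img"],165,230,190,330,3.4)
B=np.hstack([B[:220,:476],R(c["img"],158,198,280,325,5.5)[:220]])
B=cv2.copyMakeBorder(B,0,0,0,max(0,A.shape[1]-B.shape[1]),cv2.BORDER_CONSTANT)[:,:A.shape[1]]
cv2.imwrite("pics/p10.png",np.vstack([A,B])); print(A.shape,B.shape)
E
```

```text
t 23.8 grasp [ 0.4614 -0.1413  0.0523] head 0.0487 tilt [-0.0021  0.0005] F [-5.5942  0.4481 -2.3806] w 0.023401130226395464 35.00094552990049
(370, 798, 3) (220, 798, 3)
```

View pics/p10.png

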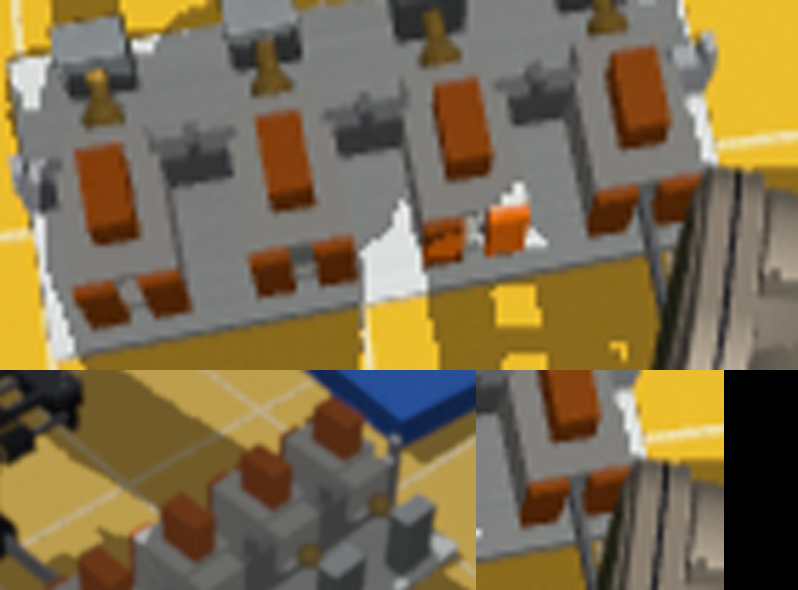

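The blade shows inside the gap between the lips of cassette 4 at (645,200), and dark cores show in gaps 2–4 but not in gap 1. So cassettes 2, 3 and 4 are loose and 1 is sound. Now I'll lay the feeler back.

move_arm(
  steps=[
    {"dx": 1,"dy": 0,"dz": 0,"spin": 0},
    {"dx": 1,"dy": 0,"dz": 0,"spin": 0},
    {"dx": 1,"dy": 0,"dz": 0,"spin": 0},
    {"dx": 1,"dy": 0,"dz": 0,"spin": 0},
    {"dx": 0,"dy": -1,"dz": -1,"spin": 0},
    {"dx": 0,"dy": -3.7,"dz": -1,"spin": 0},
    {"dx": 0,"dy": -3.7,"dz": -1,"spin": 0},
    {"dx": 0,"dy": -3.7,"dz": 0,"spin": 0},
    {"dx": 0,"dy": -3.7,"dz": 0,"spin": 0},
    {"dx": 0,"dy": -3.7,"dz": 0,"spin": 0},
    {"dx": 0,"dy": 0,"dz": 0,"spin": 0},
    {"dx": 0,"dy": 0,"dz": 0,"spin": 0},
  ],
)

```text
time: 25.1
ee_pos: [0.4314, -0.3398, 0.2473]
eef_rot: [-0.023, 1.0, -0.0, 0.0]
ft_force: [-0.8, 0.6, -0.7]
width: 0.0238
grip_force: 35.0
```

```bash
python3 go.py .455 -.338 .0302 .047
```

```text
t 25.1 grasp [ 0.4314 -0.3399  0.0833] head 0.0464 tilt [ 0.0002 -0.0007] F [-0.7866  0.6452 -0.6909] w 0.023802680872092814 34.999356041662395
cm dx dy dz [-2.3663  0.083   5.3063] spin -0.0006398336295883808
```

move_arm(
  steps=[
    {"dx": -1.2,"dy": 0.1,"dz": 1.5,"spin": 0},
    {"dx": -1.2,"dy": 0,"dz": 1.5,"spin": 0},
    {"dx": 0,"dy": 0,"dz": 1,"spin": 0},
    {"dx": 0,"dy": 0,"dz": 0.8,"spin": 0},
    {"dx": 0,"dy": 0,"dz": 0.5,"spin": 0},
    {"dx": 0,"dy": 0,"dz": 0,"spin": 0},
    {"dx": 0,"dy": 0,"dz": 0,"spin": 0},
    {"dx": 0,"dy": 0,"dz": 0,"spin": 0},
  ],
)

```text
time: 25.9
ee_pos: [0.4553, -0.3365, 0.194]
eef_rot: [-0.024, 1.0, -0.0, 0.0]
ft_force: [0.2, -0.2, -2.3]
width: 0.0237
grip_force: 35.0
```

```bash
python3 go.py .455 -.338 .0302 .047
```

```text
t 25.9 grasp [ 0.4553 -0.3365  0.03  ] head 0.0478 tilt [ 0.0003 -0.0001] F [ 0.2314 -0.204  -2.3302] w 0.023740479577562965 34.99479163438082
cm dx dy dz [ 0.0422 -0.1517 -0.0209] spin 0.000849197951432637
```

move_arm(
  steps=[
    {"dx": 0,"dy": 0,"dz": 0,"spin": 0},
    {"dx": 0,"dy": 0,"dz": 0,"spin": 0},
    {"dx": 0,"dy": 0,"dz": 0,"spin": 0},
    {"dx": 0,"dy": 0,"dz": 0,"spin": 0},
    {"dx": 0,"dy": 0,"dz": 0,"spin": 0},
    {"dx": 0,"dy": 0,"dz": 0,"spin": 0},
  ],
  claw=5,
)

```text
time: 26.5
ee_pos: [0.4556, -0.3363, 0.1937]
eef_rot: [-0.024, 1.0, 0.0, 0.0]
ft_force: [0.5, 0.9, 0.4]
width: 0.0496
grip_force: 0.0
```

move_arm(
  steps=[
    {"dx": 0,"dy": 0,"dz": -1,"spin": 0},
    {"dx": 0,"dy": 0,"dz": -3,"spin": 0},
    {"dx": 0,"dy": 0,"dz": -4,"spin": 0},
    {"dx": 0,"dy": 0,"dz": -4,"spin": 0},
    {"dx": 0,"dy": 0,"dz": -3,"spin": 0},
    {"dx": 0,"dy": 0,"dz": 0,"spin": 0},
    {"dx": 0,"dy": 0,"dz": 0,"spin": 0},
  ],
)

```text
time: 27.2
ee_pos: [0.4555, -0.3364, 0.3446]
eef_rot: [-0.024, 1.0, -0.0, 0.001]
ft_force: [0.6, 0.1, -0.1]
width: 0.05
grip_force: 0.0
```

```bash
python3 go.py .6286 -.1334 .18 .05
```

```text
t 27.2 grasp [ 0.4558 -0.3364  0.1806] head 0.0482 tilt [ 0.0016 -0.0003] F [ 0.639   0.1171 -0.0896] w 0.050030649389576354 0.0
cm dx dy dz [-18.2377  19.4433   0.0808] spin -0.0017943834157432142
```

move_arm(
  steps=[
    {"dx": -2.6,"dy": 2.78,"dz": 0,"spin": 0},
    {"dx": -2.6,"dy": 2.78,"dz": 0,"spin": 0},
    {"dx": -2.6,"dy": 2.78,"dz": 0,"spin": 0},
    {"dx": -2.6,"dy": 2.78,"dz": 0,"spin": 0},
    {"dx": -2.6,"dy": 2.78,"dz": 0,"spin": 0},
    {"dx": -2.6,"dy": 2.78,"dz": 0,"spin": 0},
    {"dx": -2.6,"dy": 2.76,"dz": 0,"spin": 0},
    {"dx": 0,"dy": 0,"dz": 0,"spin": 0},
    {"dx": 0,"dy": 0,"dz": 0,"spin": 0},
  ],
)

```text
time: 28.1
ee_pos: [0.628, -0.1325, 0.3421]
eef_rot: [-0.025, 1.0, -0.0, -0.001]
ft_force: [-0.7, -1.2, 0.2]
width: 0.05
grip_force: 0.0
```

```bash
python3 go.py .6286 -.1334 .103 .05; python3 - <<'E'
from bench import imaging
from h import *
w=imaging.camera("wrist"); np.savez("w4.npz",**w)
c=imaging.camera("top")
# feeler check: dark handle pixels on trivet
im=c["img"].astype(int); m=(im.sum(2)<110); m[:, :345]=0; m[:,420:]=0; m[:170]=0; m[275:]=0
v,u=np.nonzero(m); print("feeler",len(u),back(c,(u.mean(),v.mean()),.036))
# orange tab in wrist image
h=cv2.cvtColor(w["img"],cv2.COLOR_RGB2HSV); o=((h[...,0]<14)&(h[...,1]>170)&(h[...,2]>60)).astype(np.uint8)
n,l,s,ct=cv2.connectedComponentsWithStats(o)
for i in range(1,n):
    if s[i,4]>60: print(s[i],ct[i].round(1),back(w,ct[i],.116).round(4))
E
```

```text
t 28.1 grasp [ 0.6276 -0.1325  0.1781] head 0.0499 tilt [-0.0027 -0.0002] F [-0.6694 -1.2177  0.1588] w 0.049991192845659005 0.0
cm dx dy dz [-0.1148 -0.0942  7.5097] spin -0.0001053650698001965
feeler 381 [ 0.45536507 -0.33108909  0.036     ]
[396 151 116  13 723] [461.9 157.5] [0.5786 0.0109 0.116 ]
[230 157  20   7 111] [239.5 160.5] [ 0.5887 -0.1481  0.116 ]
[323 157  22   7 121] [333.5 160.5] [ 0.5853 -0.0807  0.116 ]
[358 156  21   8 124] [367.3 160.4] [ 0.584  -0.0565  0.116 ]
[265 159  19   5  72] [273.7 161. ] [ 0.5877 -0.1236  0.116 ]
[ 429  186   57   48 1458] [461.4 207.6] [0.6156 0.0187 0.116 ]
[349 189  28  27 579] [362.9 203.5] [ 0.6161 -0.0553  0.116 ]
[245 194  24  44 982] [256.3 216.6] [ 0.6303 -0.134   0.116 ]
```

The wrist image gives tab 4 at (0.630, −0.134), which matches. Descend, grip and pull up.

move_arm(
  steps=[
    {"dx": 0,"dy": -0.1,"dz": 2.5,"spin": 0},
    {"dx": 0,"dy": 0,"dz": 2.5,"spin": 0},
    {"dx": 0,"dy": 0,"dz": 1.5,"spin": 0},
    {"dx": 0,"dy": 0,"dz": 0.8,"spin": 0},
    {"dx": 0,"dy": 0,"dz": 0,"spin": 0},
    {"dx": 0,"dy": 0,"dz": 0,"spin": 0},
  ],
)

```text
time: 28.8
ee_pos: [0.6283, -0.1347, 0.2716]
eef_rot: [-0.024, 1.0, -0.0, 0.001]
ft_force: [-0.4, 0.3, 0.4]
width: 0.0498
grip_force: 0.0
```

move_arm(
  steps=[
    {"dx": 0,"dy": 0,"dz": 0,"spin": 0},
    {"dx": 0,"dy": 0,"dz": 0,"spin": 0},
    {"dx": 0,"dy": 0,"dz": 0,"spin": 0},
    {"dx": 0,"dy": 0,"dz": 0,"spin": 0},
    {"dx": 0,"dy": 0,"dz": 0,"spin": 0},
    {"dx": 0,"dy": 0,"dz": 0,"spin": 0},
  ],
  claw=0,
  squeeze=50,
)

```text
time: 29.4
ee_pos: [0.6281, -0.1343, 0.2708]
eef_rot: [-0.024, 1.0, 0.0, 0.0]
ft_force: [0.1, 1.0, 1.1]
width: 0.0196
grip_force: 50.0
```

move_arm(
  steps=[
    {"dx": 0,"dy": 0,"dz": -0.4,"spin": 0},
    {"dx": 0,"dy": 0,"dz": -0.4,"spin": 0},
    {"dx": 0,"dy": 0,"dz": -0.4,"spin": 0},
    {"dx": 0,"dy": 0,"dz": -0.4,"spin": 0},
    {"dx": 0,"dy": 0,"dz": -0.4,"spin": 0},
    {"dx": 0,"dy": 0,"dz": -1,"spin": 0},
    {"dx": 0,"dy": 0,"dz": -1.5,"spin": 0},
    {"dx": 0,"dy": 0,"dz": -1.5,"spin": 0},
    {"dx": 0,"dy": 0,"dz": -1,"spin": 0},
    {"dx": 0,"dy": 0,"dz": 0,"spin": 0},
    {"dx": 0,"dy": 0,"dz": 0,"spin": 0},
  ],
)

```text
time: 30.5
ee_pos: [0.6281, -0.1343, 0.3408]
eef_rot: [-0.024, 1.0, 0.0, 0.0]
ft_force: [-0.4, 0.7, -3.0]
width: 0.0195
grip_force: 50.0
```

```bash
python3 go.py .492 .384 .165 .05
```

```text
t 30.5 grasp [ 0.6281 -0.1342  0.1768] head 0.0483 tilt [0.0004 0.0002] F [-0.4282  0.72   -2.9737] w 0.019527398830537075 49.95921147521585
cm dx dy dz [11.0951 52.4214  1.1894] spin -0.0017024401011842272
```

move_arm(
  steps=[
    {"dx": 1.5,"dy": 0,"dz": 0,"spin": 0},
    {"dx": 2.5,"dy": 0,"dz": 0,"spin": 0},
    {"dx": 3,"dy": 0,"dz": 0,"spin": 0},
    {"dx": 2.7,"dy": 0,"dz": 0,"spin": 0},
    {"dx": 1.3,"dy": 0,"dz": 0,"spin": 0},
    {"dx": 0,"dy": 0,"dz": 0,"spin": 0},
  ],
)

```text
time: 31.1
ee_pos: [0.5167, -0.14, 0.3403]
eef_rot: [-0.024, 1.0, 0.001, -0.001]
ft_force: [0.6, -0.1, -2.6]
width: 0.0198
grip_force: 50.0
```

move_arm(
  steps=[
    {"dx": 0,"dy": 2,"dz": 0,"spin": 0},
    {"dx": 0,"dy": 3.5,"dz": 0,"spin": 0},
    {"dx": 0,"dy": 3.5,"dz": 0,"spin": 0},
    {"dx": 0,"dy": 3.5,"dz": 0,"spin": 0},
    {"dx": 0,"dy": 3.5,"dz": 0,"spin": 0},
    {"dx": 0,"dy": 3.5,"dz": 0,"spin": 0},
    {"dx": 0,"dy": 3.5,"dz": 0,"spin": 0},
    {"dx": 0,"dy": 3.5,"dz": 0,"spin": 0},
    {"dx": 0,"dy": 3.5,"dz": 0,"spin": 0},
    {"dx": 0,"dy": 3.5,"dz": 0,"spin": 0},
    {"dx": 0,"dy": 3.5,"dz": 0,"spin": 0},
    {"dx": 0,"dy": 3.5,"dz": 0,"spin": 0},
  ],
)

```text
time: 32.3
ee_pos: [0.4988, 0.267, 0.3401]
eef_rot: [-0.024, 1.0, 0.0, -0.0]
ft_force: [1.2, 0.4, -2.3]
width: 0.0199
grip_force: 50.0
```

move_arm(
  steps=[
    {"dx": 0,"dy": 3.5,"dz": 0,"spin": 0},
    {"dx": 0,"dy": 3.5,"dz": 0,"spin": 0},
    {"dx": 0,"dy": 3,"dz": 0,"spin": 0},
    {"dx": 0,"dy": 2,"dz": 0,"spin": 0},
    {"dx": 0,"dy": 0,"dz": 0,"spin": 0},
    {"dx": 0,"dy": 0,"dz": 0,"spin": 0},
  ],
)

```text
time: 32.9
ee_pos: [0.493, 0.3851, 0.3397]
eef_rot: [-0.025, 1.0, -0.001, -0.0]
ft_force: [0.1, -1.6, -2.3]
width: 0.0193
grip_force: 50.0
```

```bash
python3 go.py .492 .384 .1025 -.01
```

```text
t 32.9 grasp [0.4929 0.385  0.1757] head 0.049 tilt [-0.0009 -0.0011] F [ 0.0903 -1.5924 -2.2535] w 0.019300317292103766 49.95906178839505
cm dx dy dz [ 0.0857 -0.0856  7.3208] spin 0.059024875454684794
```

move_arm(
  steps=[
    {"dx": 0,"dy": 0,"dz": 2.5,"spin": 0},
    {"dx": 0,"dy": 0,"dz": 2.5,"spin": 0},
    {"dx": 0,"dy": 0,"dz": 1.3,"spin": 0},
    {"dx": 0,"dy": 0,"dz": 0.6,"spin": 0},
    {"dx": 0,"dy": 0,"dz": 0.4,"spin": 0},
    {"dx": 0,"dy": 0,"dz": 0,"spin": 0},
    {"dx": 0,"dy": 0,"dz": 0,"spin": 0},
  ],
)

```text
time: 33.6
ee_pos: [0.4932, 0.3849, 0.2687]
eef_rot: [-0.024, 1.0, 0.001, 0.001]
ft_force: [0.5, 0.0, -2.1]
width: 0.0198
grip_force: 50.0
```

```bash
python3 go.py .492 .384 .1025 .05
```

```text
t 33.6 grasp [0.4934 0.3851 0.1047] head 0.0481 tilt [0.0011 0.0011] F [ 0.4675  0.0107 -2.1467] w 0.019799562925099528 49.95920084416866
cm dx dy dz [ 0.143  -0.099   0.2232] spin -0.0019435176664422404
```

move_arm(
  steps=[
    {"dx": 0,"dy": 0,"dz": 0.15,"spin": 0},
    {"dx": 0,"dy": 0,"dz": 0,"spin": 0},
    {"dx": 0,"dy": 0,"dz": 0,"spin": 0},
    {"dx": 0,"dy": 0,"dz": 0,"spin": 0},
  ],
)

```text
time: 34.0
ee_pos: [0.4929, 0.3848, 0.2664]
eef_rot: [-0.024, 1.0, 0.0, 0.0]
ft_force: [-0.3, -0.1, -2.3]
width: 0.02
grip_force: 50.0
```

move_arm(
  steps=[
    {"dx": 0,"dy": 0,"dz": 0,"spin": 0},
    {"dx": 0,"dy": 0,"dz": 0,"spin": 0},
    {"dx": 0,"dy": 0,"dz": 0,"spin": 0},
    {"dx": 0,"dy": 0,"dz": 0,"spin": 0},
  ],
  claw=4.2,
)

```text
time: 34.4
ee_pos: [0.493, 0.3848, 0.2665]
eef_rot: [-0.024, 1.0, 0.0, 0.0]
ft_force: [-0.3, 0.4, -0.2]
width: 0.0397
grip_force: 0.0
```

move_arm(
  steps=[
    {"dx": 0,"dy": 0,"dz": -1,"spin": 0},
    {"dx": 0,"dy": 0,"dz": -3,"spin": 0},
    {"dx": 0,"dy": 0,"dz": -3,"spin": 0},
    {"dx": 0,"dy": 0,"dz": -1,"spin": 0},
    {"dx": 0,"dy": 0,"dz": 0,"spin": 0},
    {"dx": 0,"dy": 0,"dz": 0,"spin": 0},
  ],
)

```text
time: 35.0
ee_pos: [0.4927, 0.3846, 0.3456]
eef_rot: [-0.024, 1.0, -0.0, -0.0]
ft_force: [0.0, -0.2, -0.5]
width: 0.0421
grip_force: 0.0
```

```bash
python3 go.py .6245 -.0540 .18 .05
```

```text
t 35.0 grasp [0.4926 0.3846 0.1816] head 0.0483 tilt [-0.0006 -0.0004] F [ 0.039  -0.2024 -0.5294] w 0.042090198516720245 0.0
cm dx dy dz [-11.0614 -44.443    0.1696] spin -0.001697177579675968
```

move_arm(
  steps=[
    {"dx": -0.92,"dy": -3.7,"dz": 0,"spin": 0},
    {"dx": -0.92,"dy": -3.7,"dz": 0,"spin": 0},
    {"dx": -0.92,"dy": -3.7,"dz": 0,"spin": 0},
    {"dx": -0.92,"dy": -3.7,"dz": 0,"spin": 0},
    {"dx": -0.92,"dy": -3.7,"dz": 0,"spin": 0},
    {"dx": -0.92,"dy": -3.7,"dz": 0,"spin": 0},
    {"dx": -0.92,"dy": -3.7,"dz": 0,"spin": 0},
    {"dx": -0.92,"dy": -3.7,"dz": 0,"spin": 0},
    {"dx": -0.92,"dy": -3.7,"dz": 0,"spin": 0},
    {"dx": -0.92,"dy": -3.7,"dz": 0,"spin": 0},
    {"dx": -0.92,"dy": -3.7,"dz": 0,"spin": 0},
    {"dx": -0.92,"dy": -3.7,"dz": 0,"spin": 0},
  ],
  claw=5,
)

```text
time: 36.2
ee_pos: [0.6244, -0.0548, 0.3446]
eef_rot: [-0.024, 1.0, -0.0, -0.001]
ft_force: [0.0, 0.9, -0.3]
width: 0.0501
grip_force: 0.0
```

move_arm(
  steps=[
    {"dx": 0,"dy": 0,"dz": 0,"spin": 0},
    {"dx": 0,"dy": 0,"dz": 0,"spin": 0},
  ],
)

```text
time: 36.4
ee_pos: [0.6242, -0.0543, 0.3447]
eef_rot: [-0.023, 1.0, -0.0, -0.001]
ft_force: [0.0, 0.7, -0.2]
width: 0.0501
grip_force: 0.0
```

```bash
python3 go.py .6245 -.0544 .106 .05;  cat > look.py <<'E'
from bench import imaging
from h import *
w=imaging.camera("wrist"); c=imaging.camera("top"); np.savez("topl.npz",**c)
h=cv2.cvtColor(w["img"],cv2.COLOR_RGB2HSV); o=((h[...,0]<14)&(h[...,1]>170)&(h[...,2]>60)).astype(np.uint8)
n,l,s,ct=cv2.connectedComponentsWithStats(o)
for i in range(1,n):
    if s[i,4]>60: print(s[i],back(w,ct[i],.116).round(4))
im=c["img"].astype(int); m=(im.sum(2)<110); m[:, :345]=0; m[:,420:]=0; m[:170]=0; m[275:]=0
v,u=np.nonzero(m); print("feeler",len(u),back(c,(u.mean(),v.mean()),.036))
E
python3 look.py
```

```text
t 36.4 grasp [ 0.6238 -0.0544  0.1807] head 0.0461 tilt [-0.0024 -0.0004] F [ 0.0098  0.7197 -0.1785] w 0.05009874611355265 0.0
cm dx dy dz [-0.0843 -0.002   7.4653] spin -0.003920010598338054
[402 151  72  11 439] [0.5761 0.0725 0.116 ]
[324 153  21  10 140] [ 0.5809 -0.0014  0.116 ]
[359 157  21   6  74] [0.5802 0.0249 0.116 ]
[266 158  19   5  61] [ 0.5836 -0.0439  0.116 ]
[ 429  183   56   52 1854] [0.6113 0.0961 0.116 ]
[350 187  28  27 344] [0.6118 0.0257 0.116 ]
[247 195  24  43 734] [ 0.6305 -0.0534  0.116 ]
feeler 383 [ 0.45536232 -0.33112754  0.036     ]
```

move_arm(
  steps=[
    {"dx": 0,"dy": 0,"dz": 2.5,"spin": 0},
    {"dx": 0,"dy": 0,"dz": 2.5,"spin": 0},
    {"dx": 0,"dy": 0,"dz": 1.5,"spin": 0},
    {"dx": 0,"dy": 0,"dz": 0.9,"spin": 0},
    {"dx": 0,"dy": 0,"dz": 0,"spin": 0},
    {"dx": 0,"dy": 0,"dz": 0,"spin": 0},
  ],
)

```text
time: 37.1
ee_pos: [0.6249, -0.0533, 0.273]
eef_rot: [-0.024, 1.0, 0.0, 0.0]
ft_force: [0.5, -0.3, -0.8]
width: 0.05
grip_force: 0.0
```

move_arm(
  steps=[
    {"dx": 0,"dy": 0,"dz": 0,"spin": 0},
    {"dx": 0,"dy": 0,"dz": 0,"spin": 0},
    {"dx": 0,"dy": 0,"dz": 0,"spin": 0},
    {"dx": 0,"dy": 0,"dz": 0,"spin": 0},
    {"dx": 0,"dy": 0,"dz": 0,"spin": 0},
    {"dx": 0,"dy": 0,"dz": 0,"spin": 0},
  ],
  claw=0,
  squeeze=50,
)

```text
time: 37.7
ee_pos: [0.6245, -0.0535, 0.2723]
eef_rot: [-0.024, 1.0, 0.0, 0.0]
ft_force: [-0.3, -0.4, 1.3]
width: 0.0197
grip_force: 50.0
```

move_arm(
  steps=[
    {"dx": 0,"dy": 0,"dz": -0.4,"spin": 0},
    {"dx": 0,"dy": 0,"dz": -0.4,"spin": 0},
    {"dx": 0,"dy": 0,"dz": -0.4,"spin": 0},
    {"dx": 0,"dy": 0,"dz": -0.4,"spin": 0},
    {"dx": 0,"dy": 0,"dz": -0.4,"spin": 0},
    {"dx": 0,"dy": 0,"dz": -1,"spin": 0},
    {"dx": 0,"dy": 0,"dz": -1.5,"spin": 0},
    {"dx": 0,"dy": 0,"dz": -1.5,"spin": 0},
    {"dx": 0,"dy": 0,"dz": -1,"spin": 0},
    {"dx": 0,"dy": 0,"dz": 0,"spin": 0},
    {"dx": 0,"dy": 0,"dz": 0,"spin": 0},
  ],
)

```text
time: 38.8
ee_pos: [0.6245, -0.0533, 0.3423]
eef_rot: [-0.024, 1.0, 0.0, 0.0]
ft_force: [-0.4, 0.2, -2.2]
width: 0.0196
grip_force: 50.0
```

```bash
python3 go.py .492 .322 .1025 .05
```

```text
t 38.8 grasp [ 0.6246 -0.0533  0.1783] head 0.0483 tilt [0.0004 0.0002] F [-0.4317  0.2333 -2.2414] w 0.01962834619551548 49.991817735135555
cm dx dy dz [11.4344 38.126   7.5852] spin -0.001680577259689467
```

move_arm(
  steps=[
    {"dx": 1.5,"dy": 0,"dz": 0,"spin": 0},
    {"dx": 2.5,"dy": 0,"dz": 0,"spin": 0},
    {"dx": 3,"dy": 0,"dz": 0,"spin": 0},
    {"dx": 2.8,"dy": 0,"dz": 0,"spin": 0},
    {"dx": 1.6,"dy": 0,"dz": 0,"spin": 0},
    {"dx": 0,"dy": 0,"dz": 0,"spin": 0},
  ],
)

```text
time: 39.4
ee_pos: [0.509, -0.0593, 0.3417]
eef_rot: [-0.024, 1.0, 0.0, -0.001]
ft_force: [-0.4, 0.6, -1.9]
width: 0.0201
grip_force: 50.0
```

move_arm(
  steps=[
    {"dx": 0,"dy": 2,"dz": 0,"spin": 0},
    {"dx": 0,"dy": 3.6,"dz": 0,"spin": 0},
    {"dx": 0,"dy": 3.6,"dz": 0,"spin": 0},
    {"dx": 0,"dy": 3.6,"dz": 0,"spin": 0},
    {"dx": 0,"dy": 3.6,"dz": 0,"spin": 0},
    {"dx": 0,"dy": 3.6,"dz": 0,"spin": 0},
    {"dx": 0,"dy": 3.6,"dz": 0,"spin": 0},
    {"dx": 0,"dy": 3.6,"dz": 0,"spin": 0},
    {"dx": 0,"dy": 3.6,"dz": 0,"spin": 0},
    {"dx": 0,"dy": 3.6,"dz": 0,"spin": 0},
    {"dx": 0,"dy": 2.5,"dz": 0,"spin": 0},
    {"dx": 0,"dy": 1.2,"dz": 0,"spin": 0},
  ],
)

```text
time: 40.6
ee_pos: [0.4917, 0.3247, 0.3413]
eef_rot: [-0.026, 1.0, 0.0, -0.001]
ft_force: [-0.3, -0.1, -2.9]
width: 0.0195
grip_force: 50.0
```

move_arm(
  steps=[
    {"dx": 0,"dy": 0,"dz": 0,"spin": 0},
    {"dx": 0,"dy": 0,"dz": 0,"spin": 0},
  ],
)

```text
time: 40.8
ee_pos: [0.4929, 0.3203, 0.3419]
eef_rot: [-0.023, 1.0, -0.001, -0.0]
ft_force: [-0.0, -0.1, -2.5]
width: 0.02
grip_force: 50.0
```

```bash
python3 go.py .492 .322 .1033 .05
```

```text
t 40.8 grasp [0.4929 0.3201 0.1779] head 0.0469 tilt [-0.0002 -0.0011] F [-0.0126 -0.0521 -2.5462] w 0.02004606482278617 49.991696728393435
cm dx dy dz [0.0796 0.1997 7.4556] spin -0.003073074309782202
```

move_arm(
  steps=[
    {"dx": 0,"dy": 0,"dz": 2.5,"spin": 0},
    {"dx": 0,"dy": 0,"dz": 2.5,"spin": 0},
    {"dx": 0,"dy": 0,"dz": 1.5,"spin": 0},
    {"dx": 0,"dy": 0,"dz": 0.6,"spin": 0},
    {"dx": 0,"dy": 0,"dz": 0.4,"spin": 0},
    {"dx": 0,"dy": 0,"dz": 0,"spin": 0},
    {"dx": 0,"dy": 0,"dz": 0,"spin": 0},
    {"dx": 0,"dy": 0,"dz": 0,"spin": 0},
  ],
)

```text
time: 41.6
ee_pos: [0.4925, 0.3218, 0.268]
eef_rot: [-0.024, 1.0, 0.0, 0.0]
ft_force: [-0.4, -0.5, -1.8]
width: 0.0201
grip_force: 50.0
```

move_arm(
  steps=[
    {"dx": 0,"dy": 0,"dz": 0,"spin": 0},
    {"dx": 0,"dy": 0,"dz": 0,"spin": 0},
    {"dx": 0,"dy": 0,"dz": 0,"spin": 0},
    {"dx": 0,"dy": 0,"dz": 0,"spin": 0},
  ],
  claw=4.2,
)

```text
time: 42.0
ee_pos: [0.4924, 0.3217, 0.2674]
eef_rot: [-0.024, 1.0, 0.0, 0.0]
ft_force: [-0.2, 0.3, 1.1]
width: 0.0397
grip_force: 0.0
```

move_arm(
  steps=[
    {"dx": 0,"dy": 0,"dz": -1,"spin": 0},
    {"dx": 0,"dy": 0,"dz": -3,"spin": 0},
    {"dx": 0,"dy": 0,"dz": -3,"spin": 0},
    {"dx": 0,"dy": 0,"dz": -1,"spin": 0},
    {"dx": 0,"dy": 0,"dz": 0,"spin": 0},
    {"dx": 0,"dy": 0,"dz": 0,"spin": 0},
  ],
)

```text
time: 42.6
ee_pos: [0.4921, 0.3215, 0.3466]
eef_rot: [-0.024, 1.0, -0.0, -0.0]
ft_force: [-0.5, -0.4, -1.6]
width: 0.0421
grip_force: 0.0
```

```bash
python3 go.py .6207 .0262 .18 .05
```

```text
t 42.6 grasp [0.492  0.3215 0.1826] head 0.0482 tilt [-0.0006 -0.0004] F [-0.5269 -0.4458 -1.5959] w 0.04209685094274277 0.0
cm dx dy dz [-11.4317 -30.1129   0.2652] spin -0.0017528627481142173
```

move_arm(
  steps=[
    {"dx": -1.27,"dy": -3.35,"dz": 0,"spin": 0},
    {"dx": -1.27,"dy": -3.35,"dz": 0,"spin": 0},
    {"dx": -1.27,"dy": -3.35,"dz": 0,"spin": 0},
    {"dx": -1.27,"dy": -3.35,"dz": 0,"spin": 0},
    {"dx": -1.27,"dy": -3.35,"dz": 0,"spin": 0},
    {"dx": -1.27,"dy": -3.35,"dz": 0,"spin": 0},
    {"dx": -1.27,"dy": -3.35,"dz": 0,"spin": 0},
    {"dx": -1.27,"dy": -3.35,"dz": 0,"spin": 0},
    {"dx": -1.27,"dy": -3.3,"dz": 0,"spin": 0},
    {"dx": 0,"dy": 0,"dz": 0,"spin": 0},
    {"dx": 0,"dy": 0,"dz": 0,"spin": 0},
    {"dx": 0,"dy": 0,"dz": 0,"spin": 0},
  ],
  claw=5,
)

```text
time: 43.8
ee_pos: [0.6206, 0.0278, 0.3462]
eef_rot: [-0.025, 1.0, 0.0, -0.001]
ft_force: [0.6, 0.5, 0.2]
width: 0.0503
grip_force: 0.0
```

```bash
python3 go.py .6207 .0262 .1075 .05; python3 look.py
```

```text
t 43.8 grasp [0.6203 0.0279 0.1822] head 0.0497 tilt [-0.0018  0.0005] F [0.5578 0.4747 0.191 ] w 0.05028562294811912 0.0
cm dx dy dz [-0.0437 -0.1754  7.4686] spin -0.00030078760556370016
[320 151  24  10 144] [0.5758 0.0799 0.116 ]
[345 151  31  11 169] [0.5749 0.1002 0.116 ]
[336 183  38  51 980] [0.6115 0.1007 0.116 ]
[244 191  24  45 846] [0.6211 0.0255 0.116 ]
feeler 390 [ 0.45525595 -0.33116886  0.036     ]
```

move_arm(
  steps=[
    {"dx": 0,"dy": -0.2,"dz": 2.5,"spin": 0},
    {"dx": 0,"dy": 0,"dz": 2.5,"spin": 0},
    {"dx": 0,"dy": 0,"dz": 1.5,"spin": 0},
    {"dx": 0,"dy": 0,"dz": 0.9,"spin": 0},
    {"dx": 0,"dy": 0,"dz": 0,"spin": 0},
    {"dx": 0,"dy": 0,"dz": 0,"spin": 0},
  ],
)

```text
time: 44.5
ee_pos: [0.6214, 0.0247, 0.2741]
eef_rot: [-0.024, 1.0, 0.0, 0.001]
ft_force: [0.5, 0.1, 0.5]
width: 0.05
grip_force: 0.0
```

move_arm(
  steps=[
    {"dx": 0,"dy": 0,"dz": 0,"spin": 0},
    {"dx": 0,"dy": 0,"dz": 0,"spin": 0},
    {"dx": 0,"dy": 0,"dz": 0,"spin": 0},
    {"dx": 0,"dy": 0,"dz": 0,"spin": 0},
    {"dx": 0,"dy": 0,"dz": 0,"spin": 0},
    {"dx": 0,"dy": 0,"dz": 0,"spin": 0},
  ],
  claw=0,
  squeeze=50,
)

```text
time: 45.1
ee_pos: [0.6211, 0.0246, 0.2733]
eef_rot: [-0.024, 1.0, 0.0, 0.0]
ft_force: [-0.5, 2.1, 0.4]
width: 0.0195
grip_force: 49.8
```

move_arm(
  steps=[
    {"dx": 0,"dy": 0,"dz": -0.4,"spin": 0},
    {"dx": 0,"dy": 0,"dz": -0.4,"spin": 0},
    {"dx": 0,"dy": 0,"dz": -0.4,"spin": 0},
    {"dx": 0,"dy": 0,"dz": -0.4,"spin": 0},
    {"dx": 0,"dy": 0,"dz": -0.4,"spin": 0},
    {"dx": 0,"dy": 0,"dz": -1,"spin": 0},
    {"dx": 0,"dy": 0,"dz": -1.5,"spin": 0},
    {"dx": 0,"dy": 0,"dz": -1.5,"spin": 0},
    {"dx": 0,"dy": 0,"dz": -1,"spin": 0},
    {"dx": 0,"dy": 0,"dz": 0,"spin": 0},
    {"dx": 0,"dy": 0,"dz": 0,"spin": 0},
  ],
)

```text
time: 46.2
ee_pos: [0.6211, 0.0245, 0.3434]
eef_rot: [-0.024, 1.0, 0.0, 0.0]
ft_force: [-0.4, -0.2, -2.8]
width: 0.0193
grip_force: 49.8
```

```bash
python3 go.py .492 .259 .1033 .05
```

```text
t 46.2 grasp [0.6211 0.0246 0.1794] head 0.0483 tilt [0.0004 0.0002] F [-0.3523 -0.1756 -2.7855] w 0.019337264629505496 49.84105910989456
cm dx dy dz [11.7683 24.0374  7.6056] spin -0.0016693119936260006
```

move_arm(
  steps=[
    {"dx": 1.5,"dy": 0,"dz": 0,"spin": 0},
    {"dx": 2.5,"dy": 0,"dz": 0,"spin": 0},
    {"dx": 3,"dy": 0,"dz": 0,"spin": 0},
    {"dx": 2.9,"dy": 0,"dz": 0,"spin": 0},
    {"dx": 1.8,"dy": 0,"dz": 0,"spin": 0},
    {"dx": 0,"dy": 0,"dz": 0,"spin": 0},
  ],
)

```text
time: 46.8
ee_pos: [0.5023, 0.0186, 0.3426]
eef_rot: [-0.024, 1.0, 0.0, -0.001]
ft_force: [-0.2, 0.0, -3.4]
width: 0.0195
grip_force: 49.8
```

move_arm(
  steps=[
    {"dx": 0,"dy": 2,"dz": 0,"spin": 0},
    {"dx": 0,"dy": 3.5,"dz": 0,"spin": 0},
    {"dx": 0,"dy": 3.5,"dz": 0,"spin": 0},
    {"dx": 0,"dy": 3.5,"dz": 0,"spin": 0},
    {"dx": 0,"dy": 3.5,"dz": 0,"spin": 0},
    {"dx": 0,"dy": 3.5,"dz": 0,"spin": 0},
    {"dx": 0,"dy": 3,"dz": 0,"spin": 0},
    {"dx": 0,"dy": 1.5,"dz": 0,"spin": 0},
    {"dx": 0,"dy": 0,"dz": 0,"spin": 0},
    {"dx": 0,"dy": 0,"dz": 0,"spin": 0},
    {"dx": 0,"dy": 0,"dz": 0,"spin": 0},
  ],
)

```text
time: 47.9
ee_pos: [0.4932, 0.257, 0.3431]
eef_rot: [-0.023, 1.0, -0.0, -0.0]
ft_force: [-0.2, -0.0, -2.7]
width: 0.0195
grip_force: 49.8
```

```bash
python3 go.py .492 .259 .1043 .05
```

```text
t 47.9 grasp [0.4932 0.2569 0.1791] head 0.046 tilt [-0.0001 -0.0007] F [-0.2143 -0.0138 -2.6842] w 0.019514882115536883 49.84038514900021
cm dx dy dz [0.1118 0.2246 7.475 ] spin -0.003982526278483049
```

move_arm(
  steps=[
    {"dx": 0,"dy": 0.1,"dz": 2.5,"spin": 0},
    {"dx": 0,"dy": 0,"dz": 2.5,"spin": 0},
    {"dx": 0,"dy": 0,"dz": 1.5,"spin": 0},
    {"dx": 0,"dy": 0,"dz": 0.6,"spin": 0},
    {"dx": 0,"dy": 0,"dz": 0.4,"spin": 0},
    {"dx": 0,"dy": 0,"dz": 0,"spin": 0},
    {"dx": 0,"dy": 0,"dz": 0,"spin": 0},
    {"dx": 0,"dy": 0,"dz": 0,"spin": 0},
  ],
)

```text
time: 48.7
ee_pos: [0.4928, 0.2596, 0.2689]
eef_rot: [-0.024, 1.0, 0.0, 0.0]
ft_force: [-0.4, 0.1, -2.7]
width: 0.0198
grip_force: 49.9
```

move_arm(
  steps=[
    {"dx": 0,"dy": 0,"dz": 0,"spin": 0},
    {"dx": 0,"dy": 0,"dz": 0,"spin": 0},
    {"dx": 0,"dy": 0,"dz": 0,"spin": 0},
    {"dx": 0,"dy": 0,"dz": 0,"spin": 0},
  ],
  claw=4.2,
)

```text
time: 49.1
ee_pos: [0.4927, 0.2596, 0.2685]
eef_rot: [-0.024, 1.0, 0.0, 0.0]
ft_force: [-0.1, -1.2, 0.4]
width: 0.0398
grip_force: 0.0
```

move_arm(
  steps=[
    {"dx": 0,"dy": 0,"dz": -1,"spin": 0},
    {"dx": 0,"dy": 0,"dz": -3,"spin": 0},
    {"dx": 0,"dy": 0,"dz": -4,"spin": 0},
    {"dx": 0,"dy": 0,"dz": -4,"spin": 0},
    {"dx": 0,"dy": 0,"dz": -3,"spin": 0},
    {"dx": 0,"dy": -4,"dz": 0,"spin": 0},
    {"dx": 0,"dy": -4,"dz": 0,"spin": 0},
    {"dx": 0,"dy": -4,"dz": 0,"spin": 0},
    {"dx": 0,"dy": -4,"dz": 0,"spin": 0},
    {"dx": 0,"dy": -4,"dz": 0,"spin": 0},
    {"dx": 0,"dy": 0,"dz": 0,"spin": 0},
    {"dx": 0,"dy": 0,"dz": 0,"spin": 0},
  ],
)

```text
time: 50.3
ee_pos: [0.5022, 0.059, 0.4191]
eef_rot: [-0.023, 1.0, 0.0, 0.0]
ft_force: [0.5, 1.2, 0.1]
width: 0.042
grip_force: 0.0
```

```bash
python3 look.py; python3 - <<'E'
from h import *
c=np.load("topl.npz"); cv2.imwrite("pics/end.png",cv2.resize(c["img"][:,:,::-1],(800,600),interpolation=cv2.INTER_CUBIC))
E
```

```text
[441 171  24  35 626] [0.4923 0.2553 0.116 ]
[499 173  13  36 340] [0.4945 0.3107 0.116 ]
[285 267  19  25 383] [0.6022 0.1024 0.116 ]
feeler 384 [ 0.47168399 -0.29836997  0.036     ]
```

View pics/end.png

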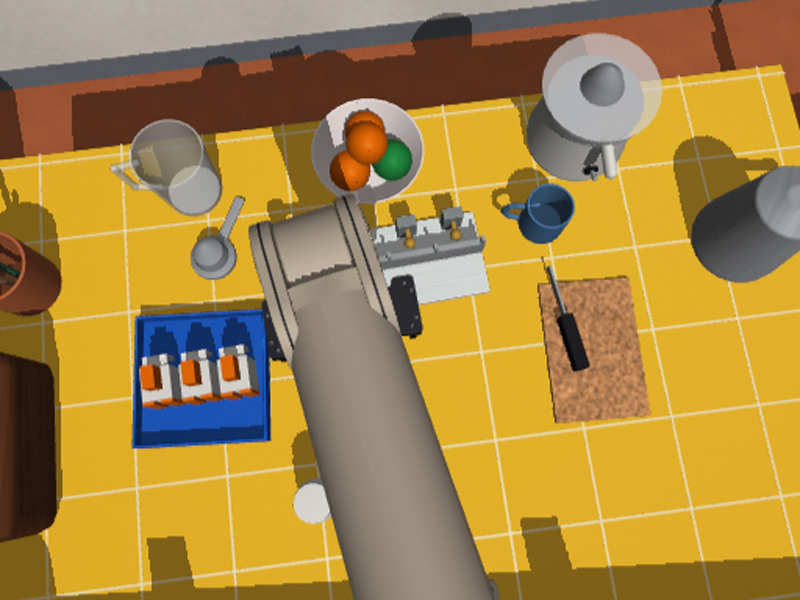

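The top view shows three cassettes standing in the tray at (157,380), (195,375) and (236,370). The mug and reamer haven't moved. The feeler was nudged but still lies flat on the trivet, with its handle centred at (573,341), about 42 mm from the middle and inside the 75 mm limit. Handing in.

```bash
python3 -c "
from bench import job; print(job.close_job())"
```

```text
the job is handed in; nothing more can be done
None
```

I probed all four cassettes and handed the job in at about 50 s; no verdict came back. Cassettes 2, 3 and 4 jammed and now stand in the blue tray. Cassette 1 was sound and I left it clipped, though the arm hid it in the last top view. The feeler lies on the trivet, about 42 mm from its middle after being nudged aside, and the mug and reamer are where they were.

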